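# Shut the glue hopper's slide gate at its stop and wedge it tight

### The job

The empty glue-granule hopper is about to be filled, so shut its outlet: slide the shutter plate with the red grip to the right, from wherever it was left, until it clicks into its very next stop, the middle one, where the blank part of the plate covers the outlet. Then take the rubber mallet and tap the wooden wedge at the right end of the gate sideways, in under its straps, until its head is tight against the strap and it advances no more; drive it only with the mallet, never with the gripper. Finally lay the mallet down flat on the table and let go; the glue pot under the spout, the drinking glass, the squeeze bottle and the oil can must stay standing where they are.

Things in the scene. Friction and masses are not known exactly. Their poses are not given: they have to be found in the camera images.
- hopper: Fixed steel hopper on a grey four-legged stand. Origin: on the table under the outlet; x away from the operator, y left along the gate, z up. Base plate 125 x 165 mm. Lower gate plate: z 159-167, x -73 to 44, y +-100 mm; spout below. Brass plunger, radius 9 mm, at x -44, y -20, up to z 217. Two wedge straps at y -60 and -88, x -73 to -35, 8 mm wide, up to z 193.
- cone_rim (a point): Centre of the hopper's open top, z = 384 mm; axes as the hopper's. The cone is round: rim radius 117 mm, straight down to z 342 (radius 112), narrowing evenly to radius 29 at z 198. It overhangs the red grip: a tool straight from above cannot get there; one leaning 30 to 45 degrees back towards the operator can.
- shutter (a joint): Travel in m of the aluminium shutter plate (6 mm thick, mid-height z = 170 mm), growing to the hopper's -y (right). Spring-ball stops: 0 open, 0.048 shut (blank), 0.096 dribble holes. The ball catches within 4 mm of a stop and pulls the freed plate to within 1 mm; leaving a stop takes about 7 N, sliding between about 2 N. Starts between 0 and 0.034.
- shutter_grip (a point): Middle of the shutter's red grip: a tab 22 mm wide (along y), 16 thick, 36 long, on the plate's front edge, leaning 40 degrees from vertical towards the operator (long axis along -sin40, 0, cos40 in hopper axes). Axes as the hopper's. Lies at hopper x = -86, z = 197, y = 60 mm minus the travel. A 20 mm long neck below joins it to the plate.
- wedge: Wooden wedge along y in the straps at the gate's right front; slides along hopper y only. Origin: middle of its struck face (22 x 22 mm), which looks to -y (right). Starts at hopper x = -55, z = 182, y between -145 and -139 mm; tight against the strap its origin is at y = -117, a hard end. Takes 3 to 5 N plus a little with speed; stays where left.
- mallet: Loose rubber mallet lying flat, 246 mm long, 0.34 to 0.53 kg. Origin: on the table under the middle of its length. Wooden handle along x, butt at x = -123, 24 to 29 mm thick, its middle about 20 mm above the table. Black round head, 57 mm diameter, 90 long along y, centred at x = 95, z = 28 mm; striking faces at y = +45 and -45 mm.
- glue_pot: Loose white open pot, 73 mm diameter, 81 high, standing on the hopper's 8 mm base plate under the spout. Origin: centre of its underside.
- glass: Loose green drinking glass, 78 mm diameter, 109 high, right of the hopper's front, below where the mallet has to work. Origin: centre of its underside.
- squeeze_bottle: Loose turquoise squeeze bottle, 58 mm diameter, 188 high, in front of the hopper to the left. Origin: centre of its underside.
- oil_can: Loose red oil can with a thin spout, 56 mm diameter, 136 high, beside the mallet's handle. Origin: centre of its underside.
There are look-alikes about, which are no part of the job. There is more than one size of the oil_can; the job needs the larger.

How it is judged:
On the way, in this order (a step that is already met when the one before it is completed fails the run):
1. the shutter plate is clicked into the middle stop: within 2.5 mm of 0.048 and still, the wedge not yet driven (value of joint shutter between 0.0455 and 0.0505 m and velocity of joint shutter between -0.005 and 0.005 m/s and y of wedge in the frame of hopper below -0.135 m), for 0.3 s.
2. the mallet is held off the table (height (world z) of mallet above 0.08 m), for 0.2 s.
3. the wedge is driven tight: within 2 mm of its hard end (y of wedge in the frame of hopper above -0.119 m), for 0.2 s.
At the end, for the whole second after the job is handed in: Shutter at rest in its middle stop (0.048, within 2.5 mm); wedge tight (struck face within 2 mm of its end); mallet flat and still on the table (origin below 12 mm, tilt under 0.2 rad); pot, glass, bottle and oil can upright, within 20 mm of where they stood (value of joint shutter between 0.0455 and 0.0505 m and y of wedge in the frame of hopper above -0.119 m and height (world z) of mallet between -0.01 and 0.012 m and angle between mallet's own z axis and vertical below 0.2 rad and linear speed of mallet below 0.02 m/s and distance of each of glue_pot, glass, squeeze_bottle, oil_can from where it was at the start of the episode below 0.02 m and angle between each of glue_pot, glass, squeeze_bottle, oil_can's own z axis and vertical below 0.15 rad); the robot touches nothing.
It fails at once if the gripper or the arm touches the wedge (contact force between any of the fingers, the arm and wedge above 1 N).
It fails at once if a bystander is knocked over (angle between any of glue_pot, glass, squeeze_bottle, oil_can's own z axis and vertical above 0.7 rad).
It also fails if it takes over 72 s, if anything falls off the work surface, if the arm or the gripper's body presses on something with over 40 N, if the wrist force passes 120 N, or if a joint passes its speed limit or range.

### The arm

A 6-joint arm with a two-finger parallel gripper is mounted at the origin on the work surface; the furniture and walls round the work are solid. World frame = base frame: x ahead of the robot, y to its left, z up, the work surface at z = 0. Lengths are in m, angles in rad, forces in N, time in s.
With the tool pointing down it reaches from about 0.375 to 0.9 m from the base axis. Payload 3.1 kg.
Tool frame: the origin (TCP) lies midway between the tips of the shut fingers; the grasp point (between the pads) lies 19 mm behind it; x points along the fingers, z is the direction in which the jaws open and shut, and the axes are right-handed (so a half turn about x gives the same grasp; the last joint's range is limited). The gripper opens to 87 mm and grips with 3 to 60 N. Pads are 19 mm wide; open, the fingers measure 117 mm over their backs; the gripper's body (75 mm by 190 mm) begins 51 mm behind the grasp point.
Start: joints at [-1.312, 0.527, 1.433, -0, 1.181, -0.178], TCP at [0.264, -0.566, 0.223] pointing down, gripper open.
Joint ranges: [-3.08, 3.08], [-0.75, 2.2], [0.22, 2.44], [-1.43, 4.57], [0, 2.65], [-2.85, 2.85]. Speed limits (rad/s): [2.79, 2.79, 3.14, 3.14, 3.14, 3.14].

### API

Orientations are given as a unit quaternion [x, y, z, w].
In Python, from rig import robot, optics, workorder gives the robot as it stands.
- The arm moves only by the tool arm_command, never from a script. Its argument "plan" is a list of rows, each a list of 7 numbers: the shift along the tool's x, y, z in cm, then the turn, a rotation vector about the tool's x, y, z in rad, then the finger opening in cm, from 0 to 8.7. In form: [[x, y, z, ax, ay, az, gripper], ...]. A call has 1 to 12 rows; each row shifts and turns the pose as measured when the row begins, along the tool's axes as they then stand; what a row does not reach is not made up. A row lasts 1/8 s, in which the tool goes at most 62.5 mm and 10.7 degrees, less where a joint would pass 70% of its speed; a pose out of reach is approached as far as the arm can. A call with a gripper value outside its range is refused whole. The fingers move at their own pace and stop on an object; "grip_force" is the grip in N (left out, the last holds). Time passes only in rows, so rows that do not move let the fingers close. It gives the time, the measured TCP pose, the force and the opening at its end, in the units of the state.
- robot.get_obs(): the state, without advancing time (a new reading comes with each control period).
- optics.camera(name): name is "scene" or "top" or "wrist"; returns (picture, depth): 400x640x3 uint8, blue, green, red; 400x640 float32, m along the optical axis (not along the pixel's ray), 0 where there is no reading.
- optics.camera_info(name): a dict with "mtx" (3x3 intrinsics, pixels), "position" and "rotation" of the camera in the world; the wrist camera has in their place "tool_from_camera" (4x4, takes a point from camera to tool coordinates, whose origin is the TCP and whose axes are the tool frame's). Camera axes: x right, y down, z forward; pixel columns grow to the right and rows downward; lengths in m; the calibration is good to about 2 mm. The wrist camera is an equidistant fisheye: a pixel r from the principal point sees the ray r / f radians off the axis. A picture is of the moment at which its call begins: read the wrist's pose just before it. camera_info takes no time and is no camera call.
- workorder.hand_in(): hands the job in, once; it reports no verdict.
The state is a dict: "time": time; "q": joint angles; "joint_velocities": joint speeds; "joint_torque": joint torques, N m; "position": TCP position; "tool_rot": TCP orientation; "ft_force": force on the tool from outside, world axes, zero at the start; "moment": the same for the moment, N m; "grip_width": finger opening in m.
Only numpy, scipy, OpenCV 4.12 (cv2) and the standard library are available. Lean on these libraries where they do the work, as an engineer would, in place of code of your own. Each camera call takes 0.05 s, during which the arm holds its last target. There are 200 camera calls.

## Working session

There is one attempt and no reset: what is moved stays moved. The work goes in short steps, Python scripts to look and compute and a tool call to move; the robot and the scene stay as the last step left them, time stands still between calls to the robot, and variables do not carry over. Pictures are saved under pics/ and viewed, about 8 in all and at most 12, crops included, and the job is handed in when it is done.

Besides the shell and the picture viewer there is one more tool, called after ">>>" as a command line: name --pt "numbers of a row" for each row, then --argument value for the rest. arm_command: Moves the arm, as the interface text tells. Its arguments: {"type":"object","properties":{"plan":{"type":"array"},"grip_force":{"type":"number"}},"required":["plan"]}

```bash
ls; mkdir -p pics; cat > h.py <<'E'
import numpy as np, cv2
from scipy.spatial.transform import Rotation as R
from rig import robot, optics, workorder
def pts(name, d):
    i=optics.camera_info(name); K=np.array(i['mtx']); r=np.array(i['rotation']); 
    if r.shape!=(3,3): r=R.from_quat(r).as_matrix()
    v,u=np.mgrid[:400,:640]
    c=np.stack([(u-K[0,2])/K[0,0]*d,(v-K[1,2])/K[1,1]*d,d],-1)
    return c@r.T+np.array(i['position'])
E
python3 - <<'E'
from h import *
for n in ('scene','top'):
    p,d=optics.camera(n); cv2.imwrite(f'pics/{n}1.png',p); np.save(f'{n}_d.npy',d)
    i=optics.camera_info(n); print(n,i)
o=robot.get_obs(); print(o)
a=cv2.imread('pics/scene1.png');cv2.imwrite('pics/both.png',np.vstack([a,cv2.imread('pics/top1.png')])[:, :])
E
```

```text
pics
scene {'mtx': array([[402.77908377,   0.        , 324.11613983],
       [  0.        , 402.77908377, 197.22294935],
       [  0.        ,   0.        ,   1.        ]]), 'position': array([-0.5175295 ,  0.20284657,  0.82895203]), 'rotation': array([-0.49540936,  0.71809925, -0.39484024,  0.28810453])}
top {'mtx': array([[386.1173453 ,   0.        , 316.12103392],
       [  0.        , 386.1173453 , 200.91649837],
       [  0.        ,   0.        ,   1.        ]]), 'position': array([0.10847604, 0.04010457, 1.25351992]), 'rotation': array([-0.50653762,  0.84499668, -0.14602245,  0.08987598])}
{'time': 0.1, 'q': array([-1.31251436e+00,  5.28361734e-01,  1.43377658e+00, -2.35496181e-05,
        1.18140434e+00, -1.78489203e-01]), 'joint_velocities': array([-0.00020135, -0.00312149, -0.00292107, -0.00023669,  0.00070109,
        0.00027164]), 'joint_torque': array([-9.42130350e-05, -4.40984952e+01, -1.77150410e+01,  6.35495991e-02,
        5.34155464e-02, -5.33021444e-05]), 'position': array([ 0.26423966, -0.56566288,  0.22167577]), 'tool_rot': array([ 0.38025649,  0.59696436, -0.37933246,  0.5959408 ]), 'ft_force': array([ 0.21484612, -0.1084936 ,  0.09272763]), 'moment': array([ 0.00905655, -0.01153616,  0.04187219]), 'grip_width': 0.08726700503603856}
```

View pics/scene1.png

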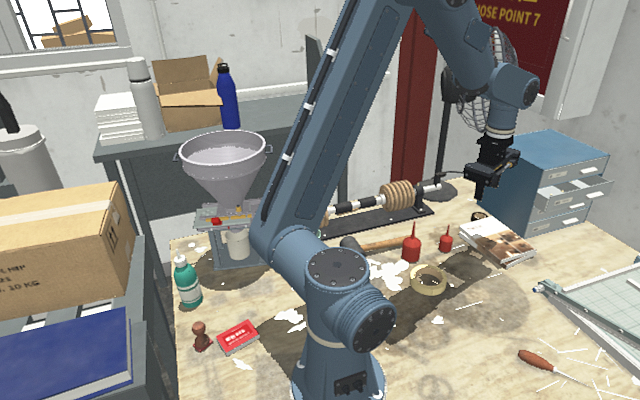

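View pics/top1.png

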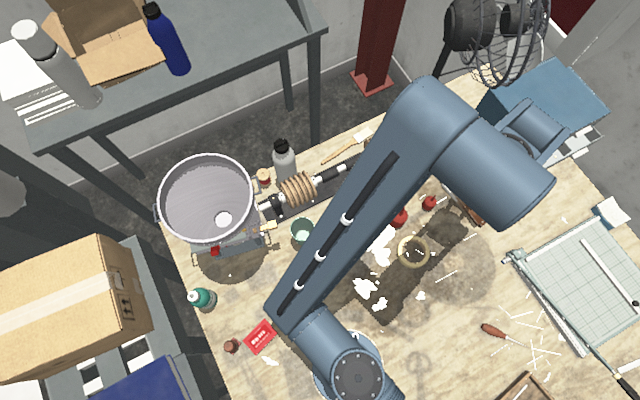

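The hopper rim is at top (206,198), with the red grip at top (215,251) and scene (216,221). The mallet handle is at scene (375,245). The larger oil can is at scene (411,248) and the smaller look-alike at (445,240). The glass is at top (302,230) and the bottle at scene (187,280). The arm partly hides the mallet. Red things that could be taken for the grip: the card at scene (238,337) and the two oil cans. I choose the one on the gate.

```bash
python3 - <<'E'
from h import *
from scipy.optimize import least_squares
st=[]
for n in ('scene','top'):
    d=np.load(f'{n}_d.npy'); P=pts(n,d); np.save(n+'_P.npy',P); a=cv2.imread(f'pics/{n}1.png')
    hsv=cv2.cvtColor(a,cv2.COLOR_BGR2HSV)
    ok=d>0
    box=(slice(120,200),slice(165,280)) if n=='scene' else (slice(145,250),slice(150,262))
    q=P[box][ok[box]]; q=q[(q[:,2]>.372)&(q[:,2]<.392)]
    f=least_squares(lambda p:np.hypot(q[:,0]-p[0],q[:,1]-p[1])-p[2],[q[:,0].mean(),q[:,1].mean(),.117],loss='soft_l1',f_scale=.003)
    print(n,'rim',len(q),f.x,q[:,2].max())
    red=((hsv[...,0]<8)|(hsv[...,0]>172))&(hsv[...,1]>150)&(hsv[...,2]>90)&ok
    k,l,s,c=cv2.connectedComponentsWithStats(red.astype(np.uint8))
    for j in range(1,k):
        if s[j,4]>12: 
            w=P[l==j]; print('red',c[j].round(),s[j,4],np.median(w,0).round(3),w.max(0).round(3))
P=np.load('scene_P.npy');
for nm,u,v in [('bottle',187,285),('handle',375,245),('head',350,243),('handle2',395,241),('oil',411,252)]: print(nm,P[v,u].round(3))
P=np.load('top_P.npy');
for nm,u,v in [('glass',302,232),('glassrim',302,221)]: print(nm,P[v,u].round(3))
s=cv2.imread('pics/scene1.png')[190:280,180:280]; t=cv2.imread('pics/top1.png')[200:290,185:320]
cv2.imwrite('pics/c1.png',np.hstack([cv2.resize(s,None,fx=3.3,fy=4,interpolation=2),cv2.resize(t,None,fx=3.3,fy=4,interpolation=2)]))
E
```

```text
scene rim 979 [0.52106696 0.12583749 0.11180879] 0.3919550309308595
red [216. 221.] 64 [0.438 0.183 0.208] [0.493 0.196 0.216]
red [411. 248.] 405 [ 0.304 -0.361  0.052] [ 0.383 -0.343  0.12 ]
red [445. 243.] 185 [ 0.305 -0.485  0.036] [ 0.329 -0.473  0.074]
red [237. 335.] 500 [0.2   0.192 0.017] [0.239 0.24  0.021]
top rim 1111 [0.52347299 0.12501421 0.11138944] 0.3897420749311631
red [265. 181.] 26 [ 0.644 -0.041  0.027] [ 0.66  -0.026  0.037]
red [429. 203.] 120 [ 0.311 -0.487  0.046] [ 0.332 -0.476  0.085]
red [400. 219.] 161 [ 0.307 -0.365  0.066] [ 0.325 -0.346  0.127]
red [215. 250.] 70 [0.444 0.181 0.211] [0.461 0.194 0.22 ]
red [260. 337.] 385 [0.2   0.193 0.018] [0.238 0.239 0.025]
bottle [0.347 0.289 0.087]
handle [ 0.377 -0.276  0.033]
head [ 0.384 -0.193  0.06 ]
handle2 [ 0.377 -0.347  0.029]
oil [ 0.295 -0.356  0.043]
glass [ 0.431 -0.073  0.006]
glassrim [ 0.446 -0.083  0.074]
```

View pics/c1.png

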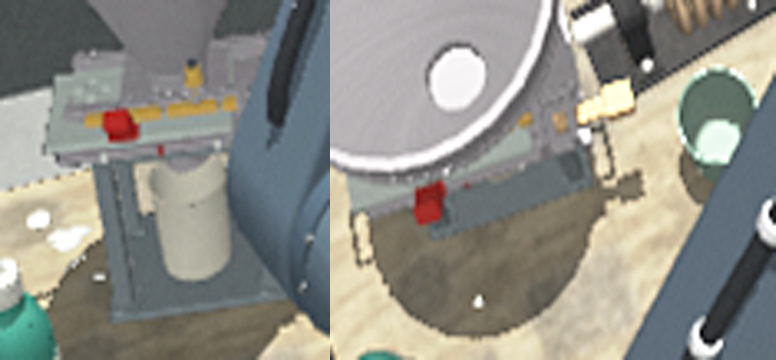

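```bash
python3 - <<'E'
from h import *
c=np.array([.522,.1255])
T=np.load('top_P.npy');S=np.load('scene_P.npy')
for nm,P in (('top',T),('scene',S)):
    for z0,z1 in((.155,.177),(.003,.013)):
        m=(P[...,2]>z0)&(P[...,2]<z1)&(np.hypot(P[...,0]-c[0],P[...,1]-c[1])<.15)
        q=P[m][:,:2]
        # front edge: for bins of y min x
        e=[]
        for y in np.arange(c[1]-.1,c[1]+.1,.006):
            k=q[abs(q[:,1]-y)<.003]
            if len(k)>1: e.append((y,np.percentile(k[:,0],3)))
        e=np.array(e); print(nm,z0,len(q)); print((e*1000).round().astype(int).tolist())
a=cv2.imread('pics/top1.png')
# wedge pixels: top crop (605,100)
for u,v in [(268,226),(272,225),(275,224),(265,227),(262,228),(277,222),(244,230),(254,231),(258,250),(215,247)]: print(u,v,T[v,u].round(3),a[v,u])
E
```

```text
top 0.155 591
[[25, 502], [31, 477], [37, 446], [43, 435], [49, 436], [55, 437], [61, 439], [67, 439], [73, 441], [79, 440], [85, 443], [91, 445], [97, 445], [103, 448], [109, 448], [115, 448], [121, 452], [127, 451], [133, 452], [139, 454], [145, 455], [151, 457], [157, 457], [163, 459], [169, 459], [187, 473], [193, 471], [199, 465], [205, 467], [211, 469], [217, 469], [223, 471]]
top 0.003 1095
[[25, 425], [31, 418], [37, 406], [43, 404], [49, 395], [55, 400], [61, 402], [67, 401], [73, 392], [79, 383], [85, 386], [91, 391], [97, 379], [103, 382], [109, 377], [115, 378], [121, 380], [127, 382], [133, 383], [139, 400], [145, 381], [151, 376], [157, 387], [163, 382], [169, 385], [175, 392], [181, 401], [187, 389], [193, 392], [199, 396], [205, 406], [211, 408], [217, 406], [223, 418]]
scene 0.155 806
[[43, 542], [49, 528], [55, 515], [61, 511], [67, 519], [73, 515], [79, 503], [85, 454], [91, 444], [97, 442], [103, 444], [109, 445], [115, 446], [121, 448], [127, 449], [133, 452], [139, 453], [145, 453], [151, 454], [157, 454], [163, 458], [169, 458], [175, 460], [181, 459], [187, 46
[... 152 characters left out ...]
 438], [91, 455], [97, 411], [103, 417], [109, 448], [115, 387], [121, 382], [127, 382], [133, 440], [139, 455], [145, 397], [151, 387], [157, 457], [163, 469], [169, 455], [175, 469], [181, 416], [187, 455], [193, 434], [199, 464], [205, 453], [211, 442], [217, 419], [223, 422]]
268 226 [0.445 0.021 0.19 ] [196 245 255]
272 225 [0.44  0.01  0.196] [222 253 255]
275 224 [0.44  0.001 0.193] [230 255 255]
265 227 [0.448 0.03  0.185] [218 254 255]
262 228 [0.448 0.039 0.189] [219 255 255]
277 222 [ 0.5   -0.014  0.011] [89 84 83]
244 230 [0.471 0.088 0.177] [ 71 138 171]
254 231 [0.453 0.063 0.183] [110 153 188]
258 250 [0.446 0.083 0.   ] [101 119 129]
215 247 [0.457 0.178 0.199] [ 28  32 132]
```

```bash
cat >> h.py <<'E'
C=np.array([.524,.125,0.]); YAW=-.188
H=R.from_euler('z',YAW)
def hw(p): return C+H.apply(p)
def frame(x,z):
    x=np.array(x,float);x/=np.linalg.norm(x);z=np.array(z,float);z-=x*(x@z);z/=np.linalg.norm(z)
    return R.from_matrix(np.stack([x,np.cross(z,x),z],1))
def plan(p1,R1,start=None,v=.05,w=.17):
    if start is None:
        o=robot.get_obs(); p0,R0=np.array(o['position']),R.from_quat(o['tool_rot'])
    else: p0,R0=start
    rv=(R0.inv()*R1).as_rotvec(); n=int(np.ceil(max(np.linalg.norm(p1-p0)/v,np.linalg.norm(rv)/w,1)))
    print('n',n,'ang',np.linalg.norm(rv).round(3),'dist',np.linalg.norm(p1-p0).round(4))
    for i in range(n):
        Ri=R0*R.from_rotvec(rv*i/n); t=Ri.inv().apply((p1-p0)/n)*100
        print([float(x) for x in t.round(2)]+[float(x) for x in (rv/n).round(3)])
    return p1,R1
E
python3 - <<'E'
from h import *
o=robot.get_obs(); print(R.from_quat(o['tool_rot']).as_matrix().round(2))
s=np.sin(.7);c=np.cos(.7)
G=hw([-.086,.040,.197]); x=H.apply([s,0,-c])
for sg in (1,-1):
    Rt=frame(x,H.apply([0,sg,0])); print((R.from_quat(o['tool_rot']).inv()*Rt).magnitude())
Rt=frame(x,H.apply([0,-1 if 0 else 1,0]))
for sg in (-1,1):
    Rt=frame(x,H.apply([0,sg,0])); a=plan(np.array([.36,-.25,.42]),Rt)
    plan(G-.09*x,Rt,a)
E
```

```text
[[-0.    0.91  0.42]
 [ 0.    0.42 -0.91]
 [-1.    0.   -0.  ]]
2.556544256425617
0.9298287790970269
n 8 ang 0.93 dist 0.3849
[-2.47, 2.75, -3.07, 0.075, -0.028, 0.085]
[-2.33, 2.72, -3.21, 0.075, -0.028, 0.085]
[-2.19, 2.67, -3.35, 0.075, -0.028, 0.085]
[-2.06, 2.59, -3.49, 0.075, -0.028, 0.085]
[-1.94, 2.5, -3.63, 0.075, -0.028, 0.085]
[-1.84, 2.38, -3.76, 0.075, -0.028, 0.085]
[-1.75, 2.25, -3.88, 0.075, -0.028, 0.085]
[-1.67, 2.1, -3.99, 0.075, -0.028, 0.085]
n 10 ang 0.0 dist 0.4683
[0.84, -1.4, -4.39, 0.0, 0.0, 0.0]
[0.84, -1.4, -4.39, 0.0, 0.0, 0.0]
[0.84, -1.4, -4.39, 0.0, 0.0, 0.0]
[0.84, -1.4, -4.39, 0.0, 0.0, 0.0]
[0.84, -1.4, -4.39, 0.0, 0.0, 0.0]
[0.84, -1.4, -4.39, 0.0, 0.0, 0.0]
[0.84, -1.4, -4.39, 0.0, 0.0, 0.0]
[0.84, -1.4, -4.39, 0.0, 0.0, 0.0]
[0.84, -1.4, -4.39, 0.0, 0.0, 0.0]
[0.84, -1.4, -4.39, 0.0, 0.0, 0.0]
n 16 ang 2.557 dist 0.3849
[-1.24, 1.38, -1.54, -0.149, -0.054, -0.018]
[-1.34, 1.56, -1.25, -0.149, -0.054, -0.018]
[-1.43, 1.7, -0.93, -0.149, -0.054, -0.018]
[-1.5, 1.79, -0.59, -0.149, -0.054, -0.018]
[-1.55, 1.82, -0.23, -0.149, -0.054, -0.018]
[-1.59, 1.8, 0.12, -0.149, -0.054, -0.018]
[-1.6, 1.73, 0.47, -0.149, -0.054, -0.018]
[-1.6, 1.6, 0.81, -0.149, -0.054, -0.018]
[-1.57, 1.43, 1.12, -0.149, -0.054, -0.018]
[-1.53, 1.22, 1.41, -0.149, -0.054, -0.018]
[-1.46, 0.96, 1.65, -0.149, -0.054, -0.018]
[-1.38, 0.67, 1.85, -0.149, -0.054, -0.018]
[-1.29, 0.36, 2.0, -0.149, -0.054, -0.018]
[-1.18, 0.03, 2.1, -0.149, -0.054, -0.018]
[-1.06, -0.3, 2.14, -0.149, -0.054, -0.018]
[-0.93, -0.64, 2.12, -0.149, -0.054, -0.018]
n 10 ang 0.0 dist 0.4683
[0.84, 1.4, 4.39, 0.0, 0.0, 0.0]
[0.84, 1.4, 4.39, 0.0, 0.0, 0.0]
[0.84, 1.4, 4.39, 0.0, 0.0, 0.0]
[0.84, 1.4, 4.39, 0.0, 0.0, 0.0]
[0.84, 1.4, 4.39, 0.0, 0.0, 0.0]
[0.84, 1.4, 4.39, 0.0, 0.0, 0.0]
[0.84, 1.4, 4.39, 0.0, 0.0, 0.0]
[0.84, 1.4, 4.39, 0.0, 0.0, 0.0]
[0.84, 1.4, 4.39, 0.0, 0.0, 0.0]
[0.84, 1.4, 4.39, 0.0, 0.0, 0.0]
```

>>> arm_command --pt "-2.5 2.75 -3.1 0.075 -0.028 0.085 6" --pt "-2.3 2.7 -3.2 0.075 -0.028 0.085 6" --pt "-2.2 2.7 -3.35 0.075 -0.028 0.085 6" --pt "-2.1 2.6 -3.5 0.075 -0.028 0.085 6" --pt "-1.9 2.5 -3.6 0.075 -0.028 0.085 6" --pt "-1.8 2.4 -3.8 0.075 -0.028 0.085 6" --pt "-1.75 2.25 -3.9 0.075 -0.028 0.085 6" --pt "-1.7 2.1 -4 0.075 -0.028 0.085 6"

```text
time: 1.1
position: [0.3637, -0.2427, 0.4228]
tool_rot: [0.677, 0.223, -0.356, 0.605]
ft_force: [-0.0, -0.7, 0.6]
grip_width: 0.0598
```

```bash
python3 - <<'E'
from h import *
o=robot.get_obs(); print(o['time'],o['q'].round(3),o['position'],o['ft_force'])
s=np.sin(.7);c=np.cos(.7)
G=hw([-.086,.040,.197]); x=H.apply([s,0,-c]);Rt=frame(x,H.apply([0,-1,0]))
print((R.from_quat(o['tool_rot']).inv()*Rt).as_rotvec())
plan(G-.09*x,Rt)
E
```

```text
1.1 [-1.324 -0.203  1.997  0.727  1.114  0.211] [ 0.36365451 -0.24274428  0.4228157 ] [-0.00221127 -0.74392798  0.58728708]
[-0.02848133  0.00424121 -0.02068067]
n 10 ang 0.035 dist 0.4622
[0.8, -1.57, -4.27, -0.003, 0.0, -0.002]
[0.8, -1.56, -4.28, -0.003, 0.0, -0.002]
[0.81, -1.54, -4.28, -0.003, 0.0, -0.002]
[0.81, -1.53, -4.29, -0.003, 0.0, -0.002]
[0.82, -1.52, -4.29, -0.003, 0.0, -0.002]
[0.82, -1.5, -4.29, -0.003, 0.0, -0.002]
[0.83, -1.49, -4.3, -0.003, 0.0, -0.002]
[0.83, -1.48, -4.3, -0.003, 0.0, -0.002]
[0.84, -1.46, -4.3, -0.003, 0.0, -0.002]
[0.84, -1.45, -4.31, -0.003, 0.0, -0.002]
```

>>> arm_command --pt "0.8 -1.55 -4.3 -0.003 0 -0.002 6" --pt "0.8 -1.55 -4.3 -0.003 0 -0.002 6" --pt "0.8 -1.55 -4.3 -0.003 0 -0.002 6" --pt "0.8 -1.55 -4.3 -0.003 0 -0.002 6" --pt "0.8 -1.5 -4.3 -0.003 0 -0.002 6" --pt "0.8 -1.5 -4.3 -0.003 0 -0.002 6" --pt "0.8 -1.5 -4.3 -0.003 0 -0.002 6"

```text
time: 1.98
position: [0.3723, 0.016, 0.3223]
tool_rot: [0.665, 0.229, -0.375, 0.604]
ft_force: [0.0, -0.8, -0.2]
grip_width: 0.0596
```

```bash
python3 - <<'E'
from h import *
o=robot.get_obs(); print(o['time'],o['q'].round(3),o['position'],o['ft_force'])
s=np.sin(.7);c=np.cos(.7)
G=hw([-.086,.040,.197]); x=H.apply([s,0,-c]);Rt=frame(x,H.apply([0,-1,0]))
print((R.from_quat(o['tool_rot']).inv()*Rt).as_rotvec())
plan(G-.09*x,Rt)
for n in ('scene','top'):
    p,d=optics.camera(n); cv2.imwrite(f'pics/{n}2.png',p); np.save(n+'_P2.npy',pts(n,d))
E
```

```text
1.975 [-0.288 -0.22   2.294  0.087  0.387  1.434] [0.37231997 0.01601206 0.32231314] [ 0.00197121 -0.76600897 -0.15406627]
[-0.02134     0.03030678  0.01731251]
n 4 ang 0.041 dist 0.1849
[0.72, -1.28, -4.38, -0.005, 0.008, 0.004]
[0.75, -1.26, -4.38, -0.005, 0.008, 0.004]
[0.78, -1.24, -4.38, -0.005, 0.008, 0.004]
[0.8, -1.22, -4.39, -0.005, 0.008, 0.004]
```

View pics/scene2.png

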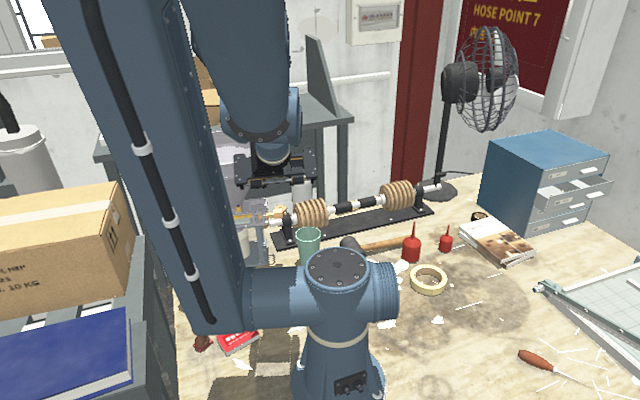

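The scene picture shows the mallet head at (348,243), the handle running to (400,240), the glass at (308,240) and the wedge at (275,207). The bottle is hidden behind the arm. I'll go on to the pre-grasp.

>>> arm_command --pt "0.7 -1.3 -4.4 -0.005 0.008 0.004 6" --pt "0.75 -1.25 -4.4 -0.005 0.008 0.004 6" --pt "0.8 -1.25 -4.4 -0.005 0.008 0.004 6" --pt "0.8 -1.2 -4.4 -0.005 0.008 0.004 6" --pt "0 0 0 0 0 0 6"

```text
time: 2.7
position: [0.3795, 0.0951, 0.2885]
tool_rot: [0.659, 0.237, -0.385, 0.601]
ft_force: [-0.8, 0.1, -0.2]
grip_width: 0.0599
```

```bash
python3 - <<'E'
from h import *
o=robot.get_obs(); print(o['time'],o['q'].round(3),o['position'],o['ft_force'])
p,d=optics.camera('wrist'); cv2.imwrite('pics/w1.png',p); np.save('w1.npy',d)
i=optics.camera_info('wrist'); print(i)
s=np.sin(.7);c=np.cos(.7)
G=hw([-.086,.040,.197]); x=H.apply([s,0,-c]);Rt=frame(x,H.apply([0,-1,0]))
print((R.from_quat(o['tool_rot']).inv()*Rt).as_rotvec())
print('G in tool', R.from_quat(o['tool_rot']).inv().apply(G-o['position']))
M=np.linalg.inv(i['tool_from_camera']); g=(M@np.r_[R.from_quat(o['tool_rot']).inv().apply(G-o['position']),1])[:3]
th=np.arctan2(np.hypot(*g[:2]),g[2]); K=i['mtx']; r=th*K[0,0]/np.hypot(*g[:2]); print('pix',K[0,2]+g[0]*r,K[1,2]+g[1]*r)
E
```

```text
2.7 [ 0.143 -0.036  2.271 -0.699  0.37   2.521] [0.37945821 0.09509654 0.28846681] [-0.79269782  0.10558386 -0.23731874]
{'mtx': array([[309.70691629,   0.        , 317.33176599],
       [  0.        , 309.70691629, 203.20732907],
       [  0.        ,   0.        ,   1.        ]]), 'tool_from_camera': array([[ 4.93247861e-04, -2.87559041e-01,  9.57762786e-01,
        -1.62223145e-01],
       [-8.03167537e-04, -9.57762708e-01, -2.87558604e-01,
         7.88923006e-02],
       [ 9.99999556e-01, -6.27406312e-04, -7.03372494e-04,
        -1.46594125e-04],
       [ 0.00000000e+00,  0.00000000e+00,  0.00000000e+00,
         1.00000000e+00]])}
[-0.01645558  0.03700464  0.04479831]
G in tool [ 0.09964641 -0.01745891 -0.09981929]
pix 211.24237796582923 221.38324993504392
```

View pics/w1.png

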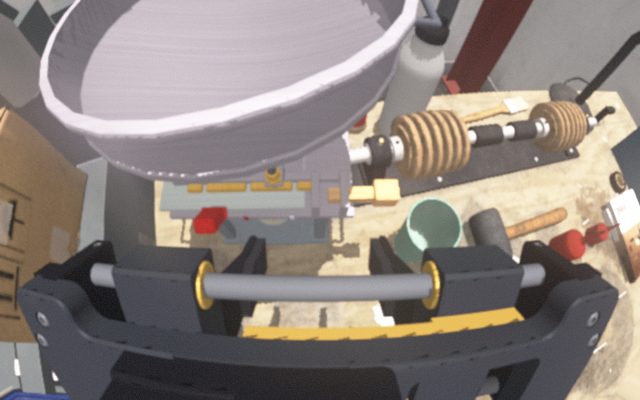

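The wrist view shows the red grip at (209,219), the wedge's struck end at (398,190), the plunger at (272,175) and the glass at (433,230). The mallet head is at (488,230), its handle runs to (566,214), and the big can is at (567,245). The last joint is near its limit, so I'll use the half-turned grasp.

```bash
cat >> h.py <<'E'
def wpts(d,o):
    i=optics.camera_info('wrist'); K=i['mtx']; v,u=np.mgrid[:400,:640]
    dx,dy=(u-K[0,2])/K[0,0],(v-K[1,2])/K[0,0]; th=np.maximum(np.hypot(dx,dy),1e-6); t=np.tan(np.minimum(th,1.5))/th
    c=np.stack([dx*t*d,dy*t*d,d,np.ones_like(d)],-1)@np.array(i['tool_from_camera']).T
    return R.from_quat(o['tool_rot']).apply(c[...,:3].reshape(-1,3)).reshape(400,640,3)+o['position']
E
python3 - <<'E'
from h import *
o=robot.get_obs(); d=np.load('w1.npy'); P=wpts(d,o); a=cv2.imread('pics/w1.png'); np.save('w1P.npy',P)
hsv=cv2.cvtColor(a,cv2.COLOR_BGR2HSV)
def hp(p): return H.inv().apply(p-C).round(4)
red=((hsv[...,0]<8)|(hsv[...,0]>172))&(hsv[...,1]>150)&(hsv[...,2]>70)&(d>0)
k,l,s,c=cv2.connectedComponentsWithStats(red.astype(np.uint8))
for j in range(1,k):
    if s[j,4]>60:
        w=P[l==j]; print('red',c[j].round(),s[j,4],np.median(w,0).round(3),'hop',hp(np.median(w,0)),hp(w).min(0),hp(w).max(0))
for n,u,v in [('wedge',385,190),('wedge end',395,190),('plunger',272,172),('glass rim near',433,262),('rim far',433,201),('rimL',404,228),('rimR',460,232),('head',488,222),('head2',490,240),('h1',520,228),('h2',540,221),('h3',562,214)]:
    print(n,P[v,u].round(3),hp(P[v,u]))
# mallet points
m=(P[...,2]>.012)&(P[...,2]<.07)&(d>0); m[:, :465]=0; m[:195]=0;m[275:]=0
w=hsv[...]; han=m&(hsv[...,1]>90)&(hsv[...,0]>8)&(hsv[...,0]<25)&(np.arange(640)[None]<570)
q=P[han]; q=q[(q[:,0]>.33)&(q[:,0]<.43)]; print('handle',len(q)); 
if len(q)>10:
    f=np.polyfit(q[:,1],q[:,0],1); print(f, q[:,1].min(),q[:,1].max(), np.median(q[:,2]))
hd=m&(hsv[...,2]<110)&(np.arange(640)[None]<515); q=P[hd]; q=q[q[:,2]>.03]; print('head',len(q),np.percentile(q,[3,50,97],axis=0).round(3))
E
```

```text
red [209. 220.] 620 [0.444 0.178 0.209] hop [-0.0885  0.0375  0.209 ] [-0.0998  0.0292  0.1817] [-0.0691  0.0511  0.2158]
red [575. 244.] 375 [ 0.318 -0.359  0.065] hop [-0.1117 -0.5141  0.0648] [-0.1346 -0.5353  0.05  ] [-0.0855 -0.4993  0.0782]
wedge [0.444 0.01  0.192] [-0.057  -0.1279  0.1924]
wedge end [0.442 0.    0.193] [-0.0577 -0.1378  0.1934]
plunger [0.474 0.113 0.217] [-0.0468 -0.0207  0.2171]
glass rim near [0.351 0.067 0.377] [-0.1591 -0.0896  0.3768]
rim far [ 0.448 -0.083  0.101] [-0.0358 -0.2184  0.1012]
rimL [ 0.425 -0.037  0.086] [-0.0667 -0.1772  0.0858]
rimR [ 0.397 -0.102  0.108] [-0.0826 -0.247   0.1085]
head [ 0.407 -0.189  0.055] [-0.0563 -0.3308  0.0549]
head2 [ 0.379 -0.184  0.051] [-0.0843 -0.3309  0.0507]
h1 [ 0.383 -0.267  0.034] [-0.065  -0.4119  0.0341]
h2 [ 0.383 -0.324  0.032] [-0.0547 -0.4675  0.0316]
h3 [ 0.38  -0.395  0.029] [-0.0439 -0.5376  0.0292]
handle 735
[0.00778629 0.38450677] -0.41486444856438265 -0.23130994826994827 0.029778805898694194
head 340 [[ 0.374 -0.184  0.031]
 [ 0.4   -0.177  0.042]
 [ 0.424 -0.173  0.05 ]]
```

>>> arm_command --pt "-0.5 0 0 -0.17 0 0 6"

```text
time: 2.88
position: [0.3763, 0.0937, 0.2927]
tool_rot: [0.604, 0.269, -0.364, 0.656]
ft_force: [0.7, 0.3, 0.4]
grip_width: 0.0597
```

```bash
python3 -c "
from h import *
o=robot.get_obs(); print(o['time'],o['q'].round(3),o['position'])"
```

```text
2.875 [ 0.142 -0.052  2.267 -0.669  0.388  2.316] [0.37633626 0.09374218 0.2926887 ]
```

>>> arm_command --pt "-0.5 0.5 5 0 0 0 6" --pt "-0.5 0.5 5 0 0 0 6" --pt "-0.5 0.5 5 0 0 0 6" --pt "-0.5 0.5 5 0 0 0 6" --pt "0 0 0 -0.18 0 0 6" --pt "0 0 0 -0.18 0 0 6" --pt "0 0 0 -0.18 0 0 6" --pt "0 0 0 -0.18 0 0 6" --pt "0 0 0 -0.18 0 0 6" --pt "0 0 0 -0.18 0 0 6" --pt "0 0 0 -0.18 0 0 6" --pt "0 0 0 -0.18 0 0 6"

```text
time: 4.38
position: [0.3621, -0.0186, 0.3171]
tool_rot: [0.007, 0.458, -0.107, 0.883]
ft_force: [0.2, 0.2, -0.1]
grip_width: 0.0601
```

>>> arm_command --pt "0 0 0 -0.18 0 0 6" --pt "0 0 0 -0.18 0 0 6" --pt "0 0 0 -0.18 0 0 6" --pt "0 0 0 -0.18 0 0 6" --pt "0 0 0 -0.18 0 0 6" --pt "0 0 0 -0.18 0 0 6" --pt "0 0 0 -0.18 0 0 6" --pt "0 0 0 -0.18 0 0 6"

```text
time: 5.38
position: [0.36, -0.0287, 0.322]
tool_rot: [-0.594, 0.41, 0.222, 0.655]
ft_force: [0.4, -0.7, 0.5]
grip_width: 0.0601
```

```bash
cat > pg.py <<'E'
from h import *
import sys
o=robot.get_obs(); print(o['time'],o['q'].round(3),o['position'],o['ft_force'].round(1))
lean=float(sys.argv[2]); s=np.sin(lean);c=np.cos(lean)
G=hw([-.086,float(sys.argv[3]),.197]); x=H.apply([s,0,-c]);Rt=frame(x,H.apply([0,1,0]))
plan(G+float(sys.argv[1])*x,Rt)
E
python3 pg.py -.09 .7 .04
```

```text
5.375 [-0.458 -0.249  2.284  0.161  0.473 -1.884] [ 0.36003023 -0.02866395  0.32197427] [ 0.4 -0.7  0.5]
n 5 ang 0.117 dist 0.2289
[0.37, 1.06, 4.44, -0.009, -0.018, -0.012]
[0.44, 1.03, 4.44, -0.009, -0.018, -0.012]
[0.51, 1.0, 4.44, -0.009, -0.018, -0.012]
[0.57, 0.96, 4.44, -0.009, -0.018, -0.012]
[0.64, 0.93, 4.44, -0.009, -0.018, -0.012]
```

>>> arm_command --pt "0.4 1.05 4.4 -0.009 -0.018 -0.012 6" --pt "0.4 1.0 4.4 -0.009 -0.018 -0.012 6" --pt "0.5 1.0 4.4 -0.009 -0.018 -0.012 6" --pt "0.6 1.0 4.4 -0.009 -0.018 -0.012 6" --pt "0.6 0.9 4.4 -0.009 -0.018 -0.012 6" --pt "0 0 0 0 0 0 6"

```text
time: 6.12
position: [0.3797, 0.0936, 0.2843]
tool_rot: [-0.6, 0.395, 0.227, 0.658]
ft_force: [1.4, 0.2, -0.5]
grip_width: 0.0603
```

```bash
python3 pg.py -.09 .7 .04
```

```text
6.125 [ 0.168 -0.015  2.269 -0.788  0.391 -0.5  ] [0.37970093 0.09355135 0.28429665] [ 1.4  0.2 -0.5]
n 2 ang 0.082 dist 0.0999
[0.18, 1.03, 4.88, -0.014, -0.031, -0.023]
[0.31, 0.97, 4.89, -0.014, -0.031, -0.023]
```

>>> arm_command --pt "0.15 0.7 3.3 -0.01 -0.02 -0.015 6" --pt "0.15 0.7 3.3 -0.01 -0.02 -0.015 6" --pt "0.2 0.7 3.3 -0.01 -0.02 -0.015 6" --pt "0 0 0 0 0 0 6"

```text
time: 6.62
position: [0.3919, 0.1858, 0.2673]
tool_rot: [-0.61, 0.362, 0.231, 0.666]
ft_force: [-0.0, 0.1, 0.1]
grip_width: 0.0602
```

```bash
python3 pg.py -.09 .7 .04;python3 pg.py .012 .7 .04
```

```text
6.625 [ 0.474  0.139  2.209 -1.126  0.469  0.056] [0.3918546  0.18580184 0.26733619] [-0.   0.1  0.1]
n 1 ang 0.016 dist 0.0059
[-0.07, 0.31, 0.49, -0.007, -0.014, 0.001]
6.625 [ 0.474  0.139  2.209 -1.126  0.469  0.056] [0.3918546  0.18580184 0.26733619] [-0.   0.1  0.1]
n 3 ang 0.016 dist 0.1015
[3.38, 0.11, 0.21, -0.002, -0.005, 0.0]
[3.38, 0.11, 0.2, -0.002, -0.005, 0.0]
[3.38, 0.11, 0.18, -0.002, -0.005, 0.0]
```

>>> arm_command --pt "2.5 0.1 0.15 -0.002 -0.005 0 5.5" --pt "2.5 0.1 0.15 -0.002 -0.005 0 5.5" --pt "2.5 0.1 0.15 -0.002 -0.005 0 5.5" --pt "2.5 0.1 0.15 -0.002 -0.005 0 5.5" --pt "0 0 0 0 0 0 5.5"

```text
time: 7.25
position: [0.462, 0.1772, 0.2118]
tool_rot: [-0.607, 0.371, 0.238, 0.662]
ft_force: [-0.4, -0.4, 0.6]
grip_width: 0.0553
```

```bash
python3 pg.py .012 .7 .04; python3 - <<'E'
from h import *
p,d=optics.camera('wrist'); cv2.imwrite('pics/w2.png',p)
E
```

```text
7.25 [ 0.349  0.326  2.169 -1.427  0.346  0.29 ] [0.46202421 0.17722402 0.2118479 ] [-0.4 -0.4  0.6]
n 1 ang 0.03 dist 0.0252
[1.4, 2.1, 0.04, -0.004, -0.018, -0.024]
```

View pics/w2.png

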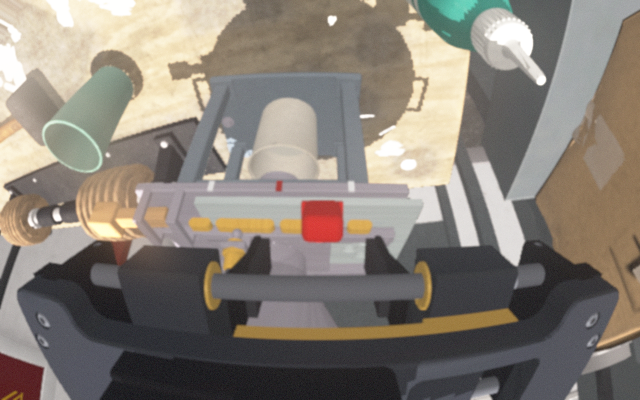

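The wrist view shows the red grip at (322,221) between the fingers, the bottle at (490,35) and the pot under the spout at (287,135). Joint 4 hit its limit at -1.43. I'll back off and lean less (0.58 rad), with the heading turned slightly.

```bash
cat > pg.py <<'E'
from h import *
import sys
o=robot.get_obs(); print(o['time'],o['q'].round(3),o['position'],o['ft_force'].round(1))
lean=.58; s=np.sin(lean);c=np.cos(lean);ph=.1
G=hw([-.086,float(sys.argv[2]),.197]); x=H.apply([s*np.cos(ph),s*np.sin(ph),-c]);Rt=frame(x,H.apply([0,1,0]))
plan(G+float(sys.argv[1])*x,Rt,v=.025)
print('grip rel y', H.inv().apply(o['position']-C))
E
python3 pg.py -.05 .04
```

```text
7.3 [ 0.35   0.325  2.17  -1.427  0.346  0.29 ] [0.46108723 0.1772762  0.21189684] [-0.4 -0.4  0.1]
n 2 ang 0.122 dist 0.0497
[-2.35, 0.78, -0.16, -0.001, -0.036, 0.049]
[-2.31, 0.9, -0.08, -0.001, -0.036, 0.049]
grip rel y [-0.07157438  0.03959704  0.21189684]
```

>>> arm_command --pt "-2.4 0.8 -0.2 0 -0.036 0.049 5.5" --pt "-2.3 0.9 -0.1 0 -0.036 0.049 5.5" --pt "0 0 0 0 0 0 5.5"

```text
time: 7.68
position: [0.4258, 0.1791, 0.233]
tool_rot: [-0.586, 0.378, 0.28, 0.66]
ft_force: [-0.0, 0.8, -0.3]
grip_width: 0.0547
```

```bash
python3 pg.py .012 .04
```

```text
7.675 [ 0.321  0.209  2.181 -0.9    0.319 -0.266] [0.42583727 0.179125   0.23297194] [-0.   0.8 -0.3]
n 3 ang 0.03 dist 0.0537
[1.78, 0.12, 0.14, -0.0, -0.008, 0.006]
[1.78, 0.1, 0.12, -0.0, -0.008, 0.006]
[1.78, 0.09, 0.11, -0.0, -0.008, 0.006]
grip rel y [-0.10654877  0.03482525  0.23297194]
```

>>> arm_command --pt "1.8 0.1 0.15 0 -0.008 0.006 5.5" --pt "1.8 0.1 0.15 0 -0.008 0.006 5.5" --pt "1.8 0.1 0.1 0 -0.008 0.006 5.5" --pt "0 0 0 0 0 0 5.5"

```text
time: 8.18
position: [0.4548, 0.1813, 0.1861]
tool_rot: [-0.581, 0.373, 0.293, 0.661]
ft_force: [0.1, 1.2, 0.5]
grip_width: 0.0552
```

```bash
python3 pg.py .012 .04
```

```text
8.175 [ 0.272  0.345  2.189 -1.311  0.2    0.119] [0.45483536 0.18133379 0.18614874] [0.1 1.2 0.5]
n 1 ang 0.007 dist 0.0022
[-0.13, 0.04, -0.17, 0.005, 0.003, 0.005]
grip rel y [-0.07847443  0.0424147   0.18614874]
```

Now in place. Close on the tab.

>>> arm_command --pt "-0.1 0 -0.2 0 0 0 2" --pt "0 0 0 0 0 0 1.5" --pt "0 0 0 0 0 0 1.5" --pt "0 0 0 0 0 0 1.5" --grip_force 15

```text
time: 8.68
position: [0.4532, 0.1808, 0.1882]
tool_rot: [-0.582, 0.371, 0.294, 0.662]
ft_force: [0.1, 2.3, -3.3]
grip_width: 0.0232
```

```bash
python3 pg.py .012 .012
```

```text
8.675 [ 0.269  0.338  2.193 -1.309  0.196  0.113] [0.45324362 0.18077717 0.18821073] [ 0.1  2.3 -3.3]
n 2 ang 0.011 dist 0.0289
[-0.02, 0.02, -1.45, 0.003, 0.003, 0.003]
[-0.02, 0.02, -1.45, 0.003, 0.003, 0.003]
grip rel y [-0.0799341   0.0415704   0.18821073]
```

>>> arm_command --pt "0 0 -1.0 0 0 0 1.5" --pt "0 0 -1.0 0 0 0 1.5" --pt "0 0 -0.6 0 0 0 1.5" --pt "0 0 0 0 0 0 1.5"

```text
time: 9.18
position: [0.4481, 0.1559, 0.1881]
tool_rot: [-0.581, 0.371, 0.296, 0.661]
ft_force: [1.8, -4.8, -0.6]
grip_width: 0.0231
```

```bash
python3 pg.py .012 .012
```

```text
9.175 [ 0.194  0.32   2.233 -1.429  0.147  0.171] [0.44811816 0.15594089 0.18811428] [ 1.8 -4.8 -0.6]
n 1 ang 0.011 dist 0.0038
[0.12, -0.01, -0.36, 0.007, 0.009, 0.003]
grip rel y [-0.08032748  0.01621381  0.18811428]
```

>>> arm_command --pt "0 0 -0.3 0 0 0 1.5" --pt "0 0 0 0 0 0 1.5"

```text
time: 9.43
position: [0.4477, 0.1541, 0.1882]
tool_rot: [-0.581, 0.37, 0.298, 0.661]
ft_force: [-0.0, 0.6, -3.3]
grip_width: 0.0227
```

```bash
python3 pg.py .012 .012
```

```text
9.425 [ 0.185  0.318  2.237 -1.43   0.139  0.163] [0.44771971 0.15412062 0.18816128] [-0.   0.6 -3.3]
n 1 ang 0.014 dist 0.0023
[0.14, -0.01, -0.18, 0.008, 0.012, 0.001]
grip rel y [-0.08037872  0.01435115  0.18816128]
```

>>> arm_command --pt "0 0 0 0 0 0 4.5" --pt "0 0 0 0 0 0 4.5" --pt "0 0 0 0 0 0 4.5" --pt "-2.5 0 0 0 0 0 4.5" --pt "-2.5 0 0 0 0 0 4.5" --pt "-2.5 0 0 0 0 0 4.5" --pt "-2.5 0 0 0 0 0 4.5" --pt "0 0 0 0 0 0 4.5"

```text
time: 10.42
position: [0.4009, 0.1572, 0.2655]
tool_rot: [-0.583, 0.369, 0.295, 0.662]
ft_force: [0.4, 0.1, -0.0]
grip_width: 0.0448
```

```bash
python3 - <<'E'
from h import *
o=robot.get_obs(); print(o['time'],o['q'].round(3),o['position'],o['ft_force'].round(1))
p,d=optics.camera('wrist'); cv2.imwrite('pics/w3.png',p); P=wpts(d,o); np.save('w3P.npy',P)
hsv=cv2.cvtColor(p,cv2.COLOR_BGR2HSV)
def hp(p): return H.inv().apply(p-C).round(4)
red=((hsv[...,0]<8)|(hsv[...,0]>172))&(hsv[...,1]>150)&(hsv[...,2]>70)&(d>0)
k,l,s,c=cv2.connectedComponentsWithStats(red.astype(np.uint8))
for j in range(1,k):
    if s[j,4]>60:
        w=P[l==j]; h=hp(w);print('red',c[j].round(),s[j,4],hp(np.median(w,0)),np.percentile(h,2,axis=0),np.percentile(h,98,axis=0))
E
```

```text
10.425 [ 0.234  0.07   2.209 -0.528  0.339 -0.724] [0.40091337 0.15716989 0.26551998] [ 0.4  0.1 -0. ]
red [317. 208.] 625 [-0.0958  0.0127  0.2086] [-0.101     0.0025    0.185048] [-0.076548  0.0227    0.2143  ]
red [ 15. 388.] 567 [ 0.5846 -0.9837  0.4391] [ 0.527996 -1.119576  0.40206 ] [ 0.65154  -0.967864  0.501968]
```

View pics/w3.png

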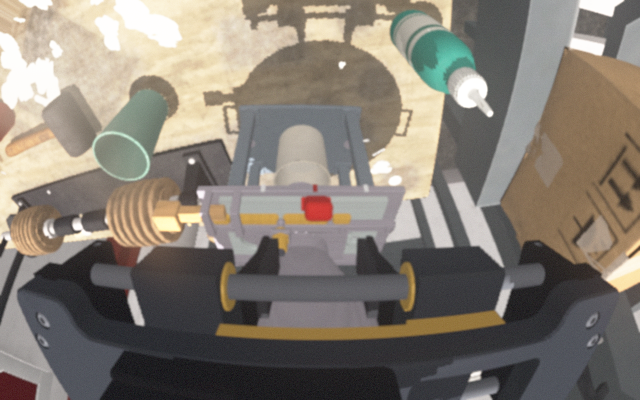

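The wrist view shows the red grip at (317,208), lined up with the red mark on the plate edge at (315,190). It measures y = 12.6 mm, which is a travel of about 47.4 mm, so it's clicked in. Now the mallet, with its head at (70,120) and handle at (30,140).

```bash
python3 - <<'E'
from h import *
o=robot.get_obs()
R0=R.from_quat(o['tool_rot'])
a=plan(np.array([.37,-.06,.36]),R0)
plan(np.array([.383,-.267,.20]),frame([0,0,-1],[1,0,0]),a,w=.15)
P=np.load('w1P.npy')
E
```

```text
n 5 ang 0.0 dist 0.239
[-1.75, -1.18, -4.29, 0.0, 0.0, 0.0]
[-1.75, -1.18, -4.29, 0.0, 0.0, 0.0]
[-1.75, -1.18, -4.29, 0.0, 0.0, 0.0]
[-1.75, -1.18, -4.29, 0.0, 0.0, 0.0]
[-1.75, -1.18, -4.29, 0.0, 0.0, 0.0]
n 11 ang 1.509 dist 0.262
[1.35, 0.43, -1.91, 0.124, 0.041, 0.041]
[1.44, 0.14, -1.89, 0.124, 0.041, 0.041]
[1.52, -0.15, -1.83, 0.124, 0.041, 0.041]
[1.58, -0.44, -1.73, 0.124, 0.041, 0.041]
[1.62, -0.71, -1.59, 0.124, 0.041, 0.041]
[1.65, -0.97, -1.42, 0.124, 0.041, 0.041]
[1.66, -1.2, -1.21, 0.124, 0.041, 0.041]
[1.66, -1.4, -0.98, 0.124, 0.041, 0.041]
[1.63, -1.57, -0.73, 0.124, 0.041, 0.041]
[1.59, -1.71, -0.46, 0.124, 0.041, 0.041]
[1.53, -1.82, -0.17, 0.124, 0.041, 0.041]
```

>>> arm_command --pt "-1.75 -1.2 -4.3 0 0 0 6" --pt "-1.75 -1.2 -4.3 0 0 0 6" --pt "-1.75 -1.2 -4.3 0 0 0 6" --pt "-1.75 -1.2 -4.3 0 0 0 6" --pt "-1.75 -1.2 -4.3 0 0 0 6" --pt "0 0 0 0 0 0 6"

```text
time: 11.22
position: [0.3795, -0.0126, 0.3297]
tool_rot: [-0.578, 0.387, 0.294, 0.655]
ft_force: [-0.1, -0.5, -0.1]
grip_width: 0.0599
```

>>> arm_command --pt "1.35 0.4 -1.9 0.124 0.041 0.041 6" --pt "1.4 0.1 -1.9 0.124 0.041 0.041 6" --pt "1.5 -0.15 -1.8 0.124 0.041 0.041 6" --pt "1.6 -0.4 -1.7 0.124 0.041 0.041 6" --pt "1.6 -0.7 -1.6 0.124 0.041 0.041 6" --pt "1.65 -1 -1.4 0.124 0.041 0.041 6" --pt "1.65 -1.2 -1.2 0.124 0.041 0.041 6" --pt "1.65 -1.4 -1 0.124 0.041 0.041 6" --pt "1.6 -1.6 -0.7 0.124 0.041 0.041 6" --pt "1.6 -1.7 -0.5 0.124 0.041 0.041 6" --pt "1.5 -1.8 -0.2 0.124 0.041 0.041 6" --pt "0 0 0 0 0 0 6"

```text
time: 12.72
position: [0.3737, -0.2112, 0.1484]
tool_rot: [0.02, 0.734, -0.013, 0.679]
ft_force: [-0.4, 1.2, 0.3]
grip_width: 0.0599
```

```bash
cat > pm.py <<'E'
from h import *
import sys
o=robot.get_obs(); print(o['time'],o['q'].round(3),o['position'],o['ft_force'].round(1),o['grip_width'])
plan(np.array(eval(sys.argv[1])),frame([0,0,-1],[1,0,0]),v=.04)
E
python3 pm.py .383,-.267,.15
```

```text
12.725 [-0.744  0.423  1.932 -0.058  0.854 -0.658] [ 0.37369738 -0.21121387  0.14835372] [-0.4  1.2  0.3] 0.05990402836761105
n 2 ang 0.092 dist 0.0566
[-0.15, -2.76, 0.58, -0.023, -0.039, -0.006]
[-0.12, -2.78, 0.53, -0.023, -0.039, -0.006]
```

>>> arm_command --pt "-0.15 -2.8 0.6 -0.023 -0.04 -0.006 6" --pt "-0.1 -2.8 0.5 -0.023 -0.04 -0.006 6" --pt "0 0 0 0 0 0 6"

```text
time: 13.1
position: [0.3824, -0.2615, 0.1475]
tool_rot: [-0.004, 0.708, 0.006, 0.706]
ft_force: [-0.4, -0.2, 0.4]
grip_width: 0.0602
```

```bash
python3 pm.py .383,-.267,.005; python3 - <<'E'
from h import *
o=robot.get_obs(); p,d=optics.camera('wrist'); cv2.imwrite('pics/w4.png',p); P=wpts(d,o); np.save('w4P.npy',P)
E
```

```text
13.1 [-8.410e-01  4.360e-01  1.902e+00 -1.000e-03  8.070e-01 -8.540e-01] [ 0.38244787 -0.2615231   0.14754612] [-0.4 -0.2  0.4] 0.06021780253912841
n 4 ang 0.014 dist 0.1427
[3.56, -0.15, 0.02, 0.003, -0.001, -0.001]
[3.56, -0.14, 0.02, 0.003, -0.001, -0.001]
[3.56, -0.14, 0.02, 0.003, -0.001, -0.001]
[3.56, -0.14, 0.02, 0.003, -0.001, -0.001]
```

View pics/w4.png

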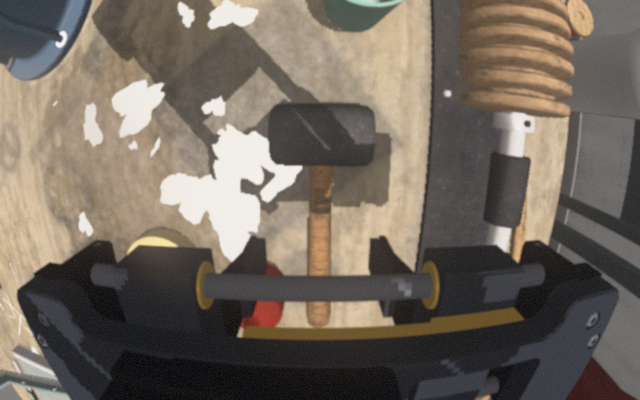

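The wrist view shows the mallet squarely between the fingers. The head is at (322,134) and the handle runs straight down to (318,320), with the can at (265,295).

>>> arm_command --pt "3.5 -0.15 0 0.003 0 0 6" --pt "3.5 -0.15 0 0.003 0 0 6" --pt "3.5 -0.15 0 0.003 0 0 6" --pt "0 0 0 0 0 0 6"

```text
time: 13.65
position: [0.3812, -0.2557, 0.0412]
tool_rot: [-0.003, 0.71, 0.007, 0.704]
ft_force: [0.2, 0.8, 0.7]
grip_width: 0.06
```

```bash
python3 - <<'E'
from h import *
P=np.load('w4P.npy'); a=cv2.imread('pics/w4.png')
q=P[100:168,262:382].reshape(-1,3); q=q[(q[:,2]>.04)&(q[:,2]<.07)]; print(np.percentile(q,[2,50,98],axis=0).round(3))
for u,v in [(319,200),(319,240),(318,265)]: print(P[v,u].round(3))
E
python3 pm.py .383,-.267,.006
```

```text
[[ 0.342 -0.226  0.041]
 [ 0.385 -0.2    0.054]
 [ 0.427 -0.177  0.058]]
[ 0.383 -0.261  0.034]
[ 0.384 -0.302  0.033]
[ 0.383 -0.331  0.03 ]
13.65 [-0.834  0.646  1.978 -0.003  0.527 -0.845] [ 0.38124206 -0.25567214  0.04122213] [0.2 0.8 0.7] 0.05998374063700408
n 1 ang 0.017 dist 0.037
[3.51, -1.16, 0.19, 0.014, -0.008, -0.006]
```

>>> arm_command --pt "1.7 -0.9 0.1 0.01 -0.008 -0.006 6" --pt "1.7 -0.6 0.1 0.004 0 0 6" --pt "0 0 0 0 0 0 6"

```text
time: 14.02
position: [0.3846, -0.2684, 0.0091]
tool_rot: [-0.002, 0.707, 0.001, 0.707]
ft_force: [0.3, 0.4, 0.6]
grip_width: 0.0601
```

```bash
python3 pm.py .384,-.268,.005
```

```text
14.025 [-0.848  0.719  1.972  0.     0.45  -0.853] [ 0.38456341 -0.26844998  0.00911816] [0.3 0.4 0.6] 0.060098846499024035
n 1 ang 0.005 dist 0.0042
[0.41, 0.05, -0.06, 0.004, 0.001, 0.001]
```

Grip hard, then lift.

>>> arm_command --pt "0.4 0 0 0 0 0 6" --pt "0 0 0 0 0 0 1" --pt "0 0 0 0 0 0 1" --pt "0 0 0 0 0 0 1" --pt "0 0 0 0 0 0 1" --pt "-2.5 0 0 0 0 0 1" --pt "-2.5 0 0 0 0 0 1" --pt "-3 0 0 0 0 0 1" --pt "-4 0 0 0 0 0 1" --pt "-4 0 0 0 0 0 1" --pt "-4 0 0 0 0 0 1" --pt "0 0 0 0 0 0 1" --grip_force 60

```text
time: 15.52
position: [0.3818, -0.2655, 0.2083]
tool_rot: [-0.0, 0.709, 0.003, 0.705]
ft_force: [-0.2, -0.5, -5.0]
grip_width: 0.0233
```

```bash
cat > ps.py <<'E'
from h import *
import sys
o=robot.get_obs(); print(o['time'],o['q'].round(3),o['position'],o['ft_force'].round(1),o['moment'].round(2),o['grip_width'].round(4))
L=float(sys.argv[1]); yface=float(sys.argv[2]); dz=float(sys.argv[3]); n=float(sys.argv[4]) if len(sys.argv)>4 else .04
D=.068; s,c=np.sin(L),np.cos(L)
# head centre -> grasp point: back along handle (c,0,s); TCP 19 mm ahead along tool x (s,0,-c); grip 0-3 mm above handle axis
head=np.array([-.055,yface-.045,.182+dz]); g=head-D*np.array([c,0,s]); t=g+.0165*np.array([s,0,-c])
plan(hw(t),frame(H.apply([s,0,-c]),H.apply([0,-1,0])),v=n,w=.15)
hh=H.inv().apply(o['position']-C); print('tcp hop',hh,'target',t)
Rr=R.from_quat(o['tool_rot']); gp=o['position']-.0165*Rr.apply([1,0,0]); hd=gp+D*Rr.apply([0,1,0]); print('head now hop',H.inv().apply(hd-C).round(4))
E
python3 ps.py .35 -.175 .03
```

```text
Traceback (most recent call last):
  File "ps.py", line 3, in <module>
    o=robot.get_obs(); print(o['time'],o['q'].round(3),o['position'],o['ft_force'].round(1),o['moment'].round(2),o['grip_width'].round(4))
                                                                                                                 ^^^^^^^^^^^^^^^^^^^^^
AttributeError: 'float' object has no attribute 'round'
```

```bash
sed -i "s/o\['grip_width'\].round(4)/o['grip_width']/" ps.py; python3 ps.py .35 -.20 .07
```

```text
15.525 [-8.480e-01  3.380e-01  1.833e+00 -1.000e-03  9.780e-01 -8.520e-01] [ 0.38180477 -0.26552134  0.20831082] [-0.2 -0.5 -5. ] [-0.15 -0.07 -0.03] 0.023253336960579858
n 12 ang 1.789 dist 0.1717
[-0.03, 1.43, -0.12, 0.145, -0.026, 0.021]
[-0.01, 1.39, -0.32, 0.145, -0.026, 0.021]
[0.01, 1.33, -0.52, 0.145, -0.026, 0.021]
[0.02, 1.24, -0.71, 0.145, -0.026, 0.021]
[0.02, 1.13, -0.88, 0.145, -0.026, 0.021]
[0.02, 0.99, -1.03, 0.145, -0.026, 0.021]
[0.01, 0.83, -1.17, 0.145, -0.026, 0.021]
[-0.0, 0.65, -1.27, 0.145, -0.026, 0.021]
[-0.03, 0.46, -1.36, 0.145, -0.026, 0.021]
[-0.06, 0.26, -1.41, 0.145, -0.026, 0.021]
[-0.09, 0.05, -1.43, 0.145, -0.026, 0.021]
[-0.13, -0.15, -1.42, 0.145, -0.026, 0.021]
tcp hop [-0.06670346 -0.41021586  0.20831082] target [-0.11321953 -0.245       0.2131833 ]
head now hop [-0.0797 -0.3435  0.2251]
```

>>> arm_command --pt "-0.1 1.4 -0.1 0.145 -0.026 0.021 1" --pt "-0.1 1.4 -0.3 0.145 -0.026 0.021 1" --pt "-0.1 1.3 -0.5 0.145 -0.026 0.021 1" --pt "-0.1 1.2 -0.7 0.145 -0.026 0.021 1" --pt "-0.1 1.1 -0.9 0.145 -0.026 0.021 1" --pt "-0.1 1 -1 0.145 -0.026 0.021 1" --pt "-0.1 0.8 -1.2 0.145 -0.026 0.021 1" --pt "0 0.65 -1.3 0.145 -0.026 0.021 1" --pt "0 0.45 -1.4 0.145 -0.026 0.021 1" --pt "-0.1 0.25 -1.4 0.145 -0.026 0.021 1" --pt "-0.1 0.05 -1.4 0.145 -0.026 0.021 1" --pt "0 0 0 0 0 0 1"

```text
time: 17.02
position: [0.3497, -0.0887, 0.1996]
tool_rot: [0.589, 0.405, -0.446, 0.539]
ft_force: [-0.3, 0.4, -4.8]
grip_width: 0.0233
```

```bash
python3 ps.py .35 -.20 .04
```

```text
17.025 [-0.725  0.125  2.266  0.341  0.564  0.666] [ 0.34967378 -0.08873629  0.1996359 ] [-0.3  0.4 -4.8] [0.12 0.56 0.01] 0.023335281338481912
n 1 ang 0.125 dist 0.0246
[2.06, 1.26, 0.46, 0.087, -0.051, 0.074]
tcp hop [-0.13130845 -0.24255087  0.1996359 ] target [-0.11321953 -0.245       0.1831833 ]
head now hop [-0.0706 -0.2373  0.2341]
```

>>> arm_command --pt "1 0.6 0.25 0.045 -0.025 0.037 1" --pt "1 0.6 0.25 0.045 -0.025 0.037 1" --pt "0 0 0 0 0 0 1"

```text
time: 17.4
position: [0.3656, -0.096, 0.1812]
tool_rot: [0.614, 0.351, -0.459, 0.538]
ft_force: [-0.1, -0.1, -5.0]
grip_width: 0.0235
```

```bash
python3 ps.py .35 -.185 .0 .02
```

```text
17.4 [-0.7    0.19   2.316  0.478  0.371  0.633] [ 0.36555202 -0.09601922  0.18118094] [-0.1 -0.1 -5. ] [0.12 0.61 0.09] 0.023504177843640017
n 3 ang 0.006 dist 0.0415
[1.21, -0.39, -0.56, 0.001, -0.0, 0.002]
[1.2, -0.39, -0.56, 0.001, -0.0, 0.002]
[1.2, -0.4, -0.56, 0.001, -0.0, 0.002]
tcp hop [-0.11434885 -0.24673791  0.18118094] target [-0.11321953 -0.23        0.1431833 ]
head now hop [-0.0559 -0.2467  0.2197]
```

>>> arm_command --pt "1.2 -0.4 -0.5 0 0 0 1" --pt "1.2 -0.4 -0.5 0 0 0 1" --pt "1.2 -0.4 -0.5 0 0 0 1" --pt "0 0 0 0 0 0 1"

```text
time: 17.9
position: [0.3709, -0.0835, 0.1419]
tool_rot: [0.612, 0.354, -0.457, 0.54]
ft_force: [0.5, 0.1, -4.1]
grip_width: 0.0233
```

```bash
python3 ps.py .35 -.146 .0 .02;  python3 - <<'E'
from h import *
o=robot.get_obs(); p,d=optics.camera('wrist'); cv2.imwrite('pics/w5.png',p); P=wpts(d,o); np.save('w5P.npy',P)
E
```

```text
17.9 [-0.649  0.323  2.369  0.829  0.208  0.305] [ 0.37086116 -0.08350662  0.14192417] [ 0.5  0.1 -4.1] [0.14 0.62 0.  ] 0.023303776388032615
n 3 ang 0.012 dist 0.0425
[-0.05, -0.03, -1.42, 0.003, -0.001, 0.002]
[-0.06, -0.03, -1.42, 0.003, -0.001, 0.002]
[-0.06, -0.04, -1.42, 0.003, -0.001, 0.002]
tcp hop [-0.11147179 -0.23345354  0.14192417] target [-0.11321953 -0.191       0.1431833 ]
head now hop [-0.053  -0.2329  0.1804]
```

View pics/w5.png

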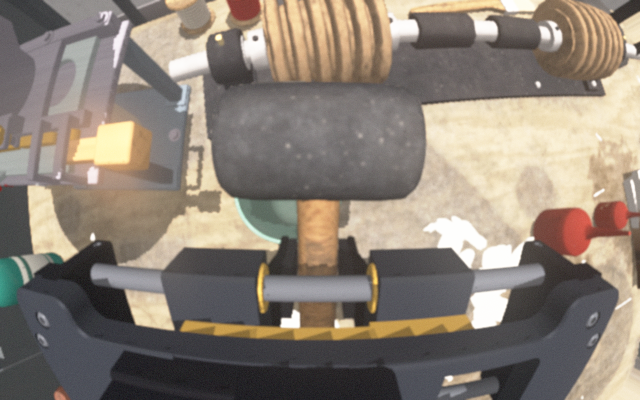

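The wrist view shows the mallet head spanning (213–425, 85–198), the wedge's struck end at (149,142) level with the head, and the glass below at (270,220). I'll check the alignment by depth.

```bash
python3 - <<'E'
from h import *
P=np.load('w5P.npy')
def hp(p): return H.inv().apply(p-C).round(4)
q=hp(P[82:200,210:428].reshape(-1,3)); q=q[(q[:,2]>.14)&(q[:,2]<.23)]; print('head',np.percentile(q,[2,50,98],axis=0).round(4))
for u,v in [(110,135),(125,130),(125,140),(142,140),(110,165),(140,160)]: print(u,v,hp(P[v,u]))
E
```

```text
head [[-0.0817 -0.2744  0.1842]
 [-0.0613 -0.233   0.2023]
 [-0.0336 -0.1917  0.206 ]]
110 135 [-0.0518 -0.128   0.1938]
125 130 [-0.0499 -0.1375  0.1934]
125 140 [-0.0553 -0.1387  0.1941]
142 140 [-0.0524 -0.1409  0.1812]
110 165 [-0.0667 -0.1276  0.1905]
140 160 [-0.0632 -0.1412  0.1818]
```

>>> arm_command --pt "-0.4 0.1 -1.4 0.003 0 0 1" --pt "-0.05 0 -1.4 0.003 0 0 1" --pt "-0.05 0 -1.4 0.003 0 0 1" --pt "0 0 -0.7 0 0 0 1" --pt "0 0 -0.7 0 0 0 1"

```text
time: 18.58
position: [0.3838, -0.0311, 0.1504]
tool_rot: [0.614, 0.349, -0.458, 0.54]
ft_force: [-3.0, -4.1, -5.7]
grip_width: 0.0236
```

```bash
python3 ps.py .35 -.117 .004 .02
```

```text
18.575 [-0.447  0.298  2.349  0.519  0.177  0.813] [ 0.38381509 -0.03113763  0.15043975] [-3.  -4.1 -5.7] [-0.45  1.18 -0.45] 0.023627320531531618
n 1 ang 0.002 dist 0.0185
[0.14, -0.55, -1.76, 0.002, 0.001, -0.001]
tcp hop [-0.10853359 -0.17958628  0.15043975] target [-0.11321953 -0.162       0.1471833 ]
head now hop [-0.0503 -0.1795  0.1893]
```

>>> arm_command --pt "0.1 -0.2 -0.7 0 0 0 1" --pt "0 -0.2 -0.7 0 0 0 1" --pt "0 -0.1 -0.6 0 0 0 1" --pt "0 0 -0.3 0 0 0 1"

```text
time: 19.08
position: [0.3876, -0.0117, 0.1508]
tool_rot: [0.616, 0.344, -0.457, 0.542]
ft_force: [-4.1, -7.6, -8.6]
grip_width: 0.0231
```

```bash
python3 ps.py .35 -.117 .004 .02
```

```text
19.075 [-0.368  0.302  2.347  0.395  0.148  1.013] [ 0.38758221 -0.01174273  0.15077154] [-4.1 -7.6 -8.6] [-0.95  1.82 -0.71] 0.02307557345511467
n 1 ang 0.012 dist 0.0063
[0.17, -0.57, 0.22, -0.002, 0.006, -0.011]
tcp hop [-0.10845765 -0.15982906  0.15077154] target [-0.11321953 -0.162       0.1471833 ]
head now hop [-0.0506 -0.1599  0.1902]
```

>>> arm_command --pt "0.1 -0.2 -0.4 0 0 0 1" --pt "0 -0.1 -0.4 0 0 0 1" --pt "0 0 0 0 0 0 1"

```text
time: 19.45
position: [0.3869, -0.0101, 0.1503]
tool_rot: [0.62, 0.334, -0.462, 0.539]
ft_force: [-1.7, -8.6, -5.8]
grip_width: 0.0231
```

```bash
python3 ps.py .35 -.117 .004 .02;  python3 - <<'E'
from h import *
o=robot.get_obs(); p,d=optics.camera('wrist'); cv2.imwrite('pics/w6.png',p); P=wpts(d,o); np.save('w6P.npy',P)
E
```

```text
19.45 [-0.352  0.305  2.354  0.347  0.124  1.094] [ 0.38693242 -0.01012653  0.15031059] [-1.7 -8.6 -5.8] [-0.9   1.02 -0.88] 0.023109967801680023
n 1 ang 0.033 dist 0.0061
[0.16, -0.46, 0.37, -0.021, 0.017, -0.018]
tcp hop [-0.10939804 -0.15836278  0.15031059] target [-0.11321953 -0.162       0.1471833 ]
head now hop [-0.0519 -0.1595  0.1902]
```

View pics/w6.png

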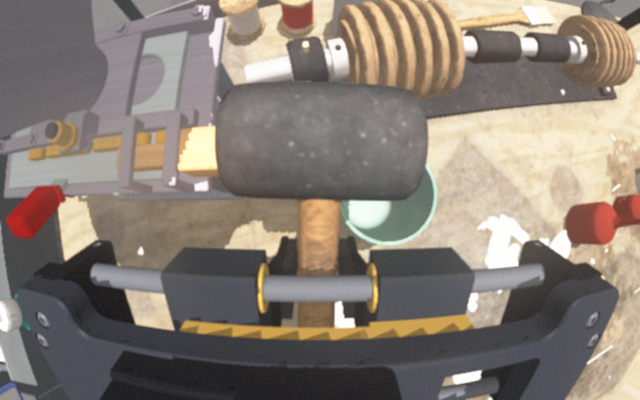

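```bash
python3 - <<'E'
from h import *
P=np.load('w6P.npy')
def hp(p): return H.inv().apply(p-C).round(4)
a=cv2.imread('pics/w6.png')
for u in range(156,224,4): print(u,hp(P[150,u]),a[150,u])
q=hp(P[82:200,210:428].reshape(-1,3)); q=q[(q[:,2]>.14)&(q[:,2]<.23)]; print('head',np.percentile(q,[2,50,98],axis=0).round(4))
E
```

```text
156 [-0.0528 -0.0741  0.1853] [115 161 203]
160 [-0.0527 -0.0761  0.1844] [116 160 204]
164 [-0.0557 -0.084   0.1943] [138 150 173]
168 [-0.0556 -0.0857  0.1933] [155 153 168]
172 [-0.0559 -0.0881  0.1934] [150 152 165]
176 [-0.056  -0.0904  0.1935] [142 143 158]
180 [-0.056  -0.0922  0.1927] [118 167 211]
184 [-0.0563 -0.0947  0.1932] [170 238 255]
188 [-0.056  -0.0961  0.1916] [208 253 255]
192 [-0.0565 -0.0988  0.1926] [212 253 255]
196 [-0.0564 -0.1006  0.1918] [210 253 255]
200 [-0.0569 -0.1033  0.1934] [212 253 255]
204 [-0.0571 -0.1054  0.1935] [211 253 255]
208 [-0.0571 -0.1073  0.1931] [210 253 255]
212 [-0.0572 -0.1093  0.1927] [208 253 255]
216 [-0.0616 -0.1167  0.2088] [ 98 113 136]
220 [-0.0622 -0.119   0.2105] [111 116 130]
head [[-0.0806 -0.2018  0.1881]
 [-0.0602 -0.1592  0.2111]
 [-0.0309 -0.1093  0.215 ]]
```

>>> arm_command --pt "0.1 0 -0.8 0 0 0 1" --pt "0 0 -0.8 0 0 0 1" --pt "0 0 -0.8 0 0 0 1"

```text
time: 19.88
position: [0.3795, 0.0081, 0.1461]
tool_rot: [0.626, 0.329, -0.477, 0.522]
ft_force: [-16.9, -31.6, -5.0]
grip_width: 0.0261
```

```bash
python3 ps.py .35 -.117 .004 .02
```

```text
19.875 [-0.283  0.312  2.353  0.07   0.132  1.476] [0.37953945 0.0081337  0.14610978] [-16.9 -31.6  -5. ] [-4.36  2.85 -3.86] 0.02607506101907083
n 2 ang 0.068 dist 0.0214
[0.09, 0.4, 0.98, -0.032, 0.012, 0.002]
[0.08, 0.37, 1.0, -0.032, 0.012, 0.002]
tcp hop [-0.12007348 -0.141806    0.14610978] target [-0.11321953 -0.162       0.1471833 ]
head now hop [-0.0618 -0.1458  0.1847]
```

Blocked at over 30 N, so the wedge is hard against the strap. Back off.

>>> arm_command --pt "0 0.2 1.2 0 0 0 1" --pt "0 0.2 1.5 0 0 0 1" --pt "0 0 2 0 0 0 1" --pt "0 0 2 0 0 0 1" --pt "0 0 0 0 0 0 1"

```text
time: 20.5
position: [0.3668, -0.0626, 0.1502]
tool_rot: [0.626, 0.328, -0.477, 0.522]
ft_force: [-0.2, 0.4, -4.6]
grip_width: 0.0237
```

```bash
python3 ps.py .35 -.2 .05 .02 ; python3 - <<'E'
from h import *
o=robot.get_obs(); p,d=optics.camera('wrist'); cv2.imwrite('pics/w7.png',p); P=wpts(d,o); np.save('w7P.npy',P)
E
```

```text
20.5 [-0.56   0.288  2.379  0.626  0.173  0.665] [ 0.36681638 -0.06257381  0.1501627 ] [-0.2  0.4 -4.6] [0.2  0.67 0.03] 0.023671964239011523
n 3 ang 0.069 dist 0.0536
[-1.25, 0.75, 1.03, -0.022, 0.008, 0.001]
[-1.26, 0.73, 1.04, -0.022, 0.008, 0.001]
[-1.27, 0.71, 1.04, -0.022, 0.008, 0.001]
tcp hop [-0.11935752 -0.21364551  0.1501627 ] target [-0.11321953 -0.245       0.1931833 ]
head now hop [-0.0612 -0.2176  0.1889]
```

View pics/w7.png

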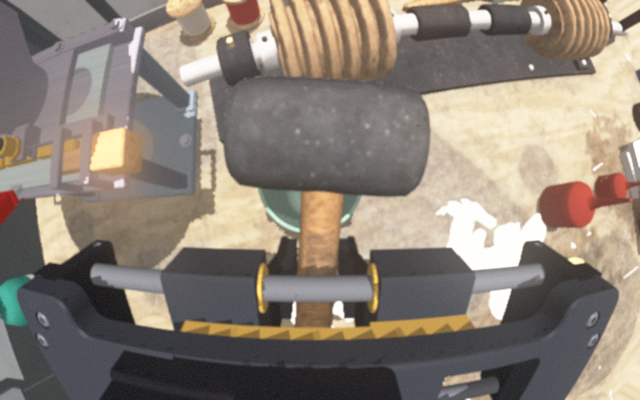

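The wrist view shows the wedge's bright head seated directly against the strap at about (95–140,150), with the glass still standing under the mallet. I'll check by depth, then take the mallet back.

```bash
python3 - <<'E'
from h import *
P=np.load('w7P.npy'); a=cv2.imread('pics/w7.png')
def hp(p): return H.inv().apply(p-C).round(4)
q=hp(P[125:172,92:146].reshape(-1,3)); col=a[125:172,92:146].reshape(-1,3)
m=(col[:,2]>200)&(col[:,0]<225)&(q[:,2]>.17)&(q[:,2]<.2)&(q[:,0]<-.03)&(q[:,0]>-.08); print(m.sum(),np.percentile(q[m],[1,50,99],axis=0))
h=hp(P[76:198,224:430].reshape(-1,3)); h=h[(h[:,2]>.15)&(h[:,2]<.23)];print(np.percentile(h,[2,50,98],axis=0))
o=robot.get_obs(); R0=R.from_quat(o['tool_rot'])
b=plan(o['position']+H.apply([-.01,-.03,.08]),R0,v=.04)
plan(np.array([.383,-.268,.2]),frame([0,0,-1],[1,0,0]),b,w=.15)
E
```

```text
1266 [[-0.066235 -0.115535  0.19003 ]
 [-0.0561   -0.1052    0.193   ]
 [-0.044865 -0.0923    0.1945  ]]
[[-0.0886 -0.2624  0.1841]
 [-0.0664 -0.2206  0.206 ]
 [-0.0374 -0.1795  0.2099]]
n 3 ang 0.0 dist 0.086
[-2.6, 0.66, 1.02, 0.0, 0.0, 0.0]
[-2.6, 0.66, 1.02, 0.0, 0.0, 0.0]
[-2.6, 0.66, 1.02, 0.0, 0.0, 0.0]
n 13 ang 1.849 dist 0.184
[0.42, 0.47, 1.27, -0.139, 0.024, -0.019]
[0.38, 0.3, 1.33, -0.139, 0.024, -0.019]
[0.34, 0.12, 1.37, -0.139, 0.024, -0.019]
[0.31, -0.07, 1.38, -0.139, 0.024, -0.019]
[0.28, -0.25, 1.36, -0.139, 0.024, -0.019]
[0.25, -0.44, 1.32, -0.139, 0.024, -0.019]
[0.23, -0.61, 1.26, -0.139, 0.024, -0.019]
[0.21, -0.78, 1.17, -0.139, 0.024, -0.019]
[0.2, -0.93, 1.05, -0.139, 0.024, -0.019]
[0.2, -1.06, 0.92, -0.139, 0.024, -0.019]
[0.2, -1.17, 0.77, -0.139, 0.024, -0.019]
[0.2, -1.26, 0.6, -0.139, 0.024, -0.019]
[0.21, -1.33, 0.43, -0.139, 0.024, -0.019]
```

>>> arm_command --pt "-2.6 0.7 1 0 0 0 1" --pt "-2.6 0.7 1 0 0 0 1" --pt "-2.6 0.7 1 0 0 0 1" --pt "0.4 0.5 1.3 -0.139 0.024 -0.019 1" --pt "0.4 0.3 1.3 -0.139 0.024 -0.019 1" --pt "0.3 0.1 1.4 -0.139 0.024 -0.019 1" --pt "0.3 -0.1 1.4 -0.139 0.024 -0.019 1" --pt "0.3 -0.25 1.4 -0.139 0.024 -0.019 1" --pt "0.25 -0.4 1.3 -0.139 0.024 -0.019 1"

```text
time: 21.68
position: [0.3595, -0.1665, 0.2181]
tool_rot: [0.355, 0.58, -0.28, 0.678]
ft_force: [0.7, 1.4, -4.8]
grip_width: 0.0236
```

>>> arm_command --pt "0.2 -0.6 1.3 -0.139 0.024 -0.019 1" --pt "0.2 -0.8 1.2 -0.139 0.024 -0.019 1" --pt "0.2 -0.9 1 -0.139 0.024 -0.019 1" --pt "0.2 -1.1 0.9 -0.139 0.024 -0.019 1" --pt "0.2 -1.2 0.8 -0.139 0.024 -0.019 1" --pt "0.2 -1.3 0.6 -0.139 0.024 -0.019 1" --pt "0 0 0 0 0 0 1"

```text
time: 22.55
position: [0.3763, -0.2503, 0.2049]
tool_rot: [0.019, 0.715, -0.028, 0.698]
ft_force: [0.5, 1.2, -5.3]
grip_width: 0.0234
```

```bash
python3 pm.py .384,-.268,.12
```

```text
22.55 [-0.817  0.329  1.862 -0.032  0.959 -0.731] [ 0.37628724 -0.25030331  0.20489215] [ 0.5  1.2 -5.3] 0.023389974191639816
n 3 ang 0.073 dist 0.0871
[2.83, -0.53, 0.36, -0.023, -0.008, 0.004]
[2.83, -0.55, 0.33, -0.023, -0.008, 0.004]
[2.83, -0.57, 0.29, -0.023, -0.008, 0.004]
```

>>> arm_command --pt "2.8 -0.6 0.35 -0.023 -0.008 0.004 1" --pt "2.8 -0.6 0.3 -0.023 -0.008 0.004 1" --pt "2.8 -0.6 0.3 -0.023 -0.008 0.004 1" --pt "0 0 0 0 0 0 1"

```text
time: 23.05
position: [0.3833, -0.2668, 0.1204]
tool_rot: [0.001, 0.707, -0.003, 0.707]
ft_force: [-0.3, 0.3, -4.9]
grip_width: 0.0236
```

```bash
python3 pm.py .384,-.268,.03; python3 - <<'E'
from h import *
o=robot.get_obs(); p,d=optics.camera('wrist'); P=wpts(d,o); cv2.imwrite('pics/w8.png',p)
m=(d>0)&(P[...,2]>o['position'][2]+.005)&(P[...,2]<o['position'][2]+.09); m[:60]=0; m[235:]=0
q=P[m]; q=q[(abs(q[:,0]-.384)<.07)]; print(o['position'],np.percentile(q,[2,50,98],axis=0).round(4))
t=q[q[:,2]>q[:,2].max()-.03]; v,u=np.nonzero(m); 
r=cv2.minAreaRect((q[q[:,1]>-.235][:,:2]*1000).astype(np.float32)); print(r)
hd=q[(q[:,1]<-.235)]; print('handle', len(hd), np.polyfit(hd[:,1],hd[:,2],1) if len(hd)>9 else '', np.polyfit(hd[:,1],hd[:,0],1) if len(hd)>9 else '')
E
```

```text
23.05 [-0.846  0.489  1.92  -0.004  0.731 -0.838] [ 0.38334717 -0.26675649  0.12042647] [-0.3  0.3 -4.9] 0.02361574535350094
n 3 ang 0.006 dist 0.0904
[3.01, -0.03, 0.02, -0.002, -0.0, 0.001]
[3.01, -0.03, 0.02, -0.002, -0.0, 0.001]
[3.01, -0.04, 0.02, -0.002, -0.0, 0.001]
[ 0.38334717 -0.26675649  0.12042647] [[ 0.3459 -0.2406  0.1365]
 [ 0.3867 -0.198   0.1536]
 [ 0.4285 -0.1723  0.1578]]
((387.0672912597656, -202.72889709472656), (65.50104522705078, 90.97966766357422), 86.35523223876953)
handle 922 [0.0823415  0.15829645] [0.07964742 0.40399556]
```

The mallet slipped about 14 mm down the pads in the hard push, so it will touch the table with the TCP near z = 0.02. I'll descend by force.

>>> arm_command --pt "3 0 0 0 0 0 1" --pt "3 0 0 0 0 0 1" --pt "2.2 0 0 0 0 0 1" --pt "0.5 0 0 0 0 0 1" --pt "0.4 0 0 0 0 0 1" --pt "0 0 0 0 0 0 1"

```text
time: 23.85
position: [0.389, -0.2702, 0.0366]
tool_rot: [-0.003, 0.703, -0.009, 0.711]
ft_force: [-0.2, 0.6, -4.5]
grip_width: 0.0235
```

>>> arm_command --pt "0.5 0 -0.2 0 0.01 0 1" --pt "0.4 0 -0.2 0 0 0 1" --pt "0.3 0 0 0 0 0 1" --pt "0 0 0 0 0 0 1"

```text
time: 24.35
position: [0.3855, -0.2712, 0.0252]
tool_rot: [-0.004, 0.706, -0.01, 0.708]
ft_force: [-0.8, 0.4, -6.2]
grip_width: 0.0236
```

>>> arm_command --pt "0.3 0 0 0 0 0 1" --pt "0.2 0 0 0 0 0 1" --pt "0 0 0 0 0 0 1"

```text
time: 24.72
position: [0.386, -0.2722, 0.0203]
tool_rot: [-0.004, 0.706, -0.011, 0.708]
ft_force: [-0.4, 0.3, -2.0]
grip_width: 0.0233
```

>>> arm_command --pt "0.2 0 0 0 0 0 1" --pt "0 0 0 0 0 0 1"

```text
time: 24.98
position: [0.3863, -0.2727, 0.0186]
tool_rot: [-0.005, 0.706, -0.011, 0.708]
ft_force: [-1.0, -0.9, -0.8]
grip_width: 0.0238
```

>>> arm_command --pt "0.1 0 0 0 0 0 1" --pt "0 0 0 0 0 0 2.6" --pt "0 0 0 0 0 0 3" --pt "0 0 0 0 0 0 5" --pt "0 0 0 0 0 0 5.5" --pt "0 0 0 0 0 0 5.5" --pt "-2 0 0 0 0 0 5.5" --pt "-3 0 0 0 0 0 5.5" --pt "-4 0 0 0 0 0 5.5" --pt "-5 0 0 0 0 0 5.5" --pt "-5 0 0 0 0 0 5.5" --grip_force 10

```text
time: 26.35
position: [0.3835, -0.266, 0.2094]
tool_rot: [-0.001, 0.708, -0.008, 0.706]
ft_force: [0.9, -1.3, -0.7]
grip_width: 0.0547
```

>>> arm_command --pt "-3 -4 0 0 0 0 5.5" --pt "-3 -5 0 0 0 0 5.5" --pt "0 -5 0 0 0 0 5.5" --pt "0 -5 0 0 0 0 5.5" --pt "0 -5 0 0 0 0 5.5" --pt "0 0 0 0 0 0 5.5"

```text
time: 27.1
position: [0.3816, -0.5112, 0.2805]
tool_rot: [-0.005, 0.706, -0.01, 0.708]
ft_force: [0.2, 0.8, -0.9]
grip_width: 0.055
```

```bash
python3 - <<'E'
from h import *
o=robot.get_obs(); print(o['time'],o['position'],o['ft_force'].round(1))
def hp(p): return H.inv().apply(p-C)
W=None
for n in ('wrist','scene','top'):
    p,d=optics.camera(n); P=wpts(d,o) if n=='wrist' else pts(n,d); 
    hsv=cv2.cvtColor(p,cv2.COLOR_BGR2HSV)
    red=((hsv[...,0]<8)|(hsv[...,0]>172))&(hsv[...,1]>150)&(hsv[...,2]>70)&(d>0)
    k,l,s,c=cv2.connectedComponentsWithStats(red.astype(np.uint8))
    for j in range(1,k):
        if s[j,4]>20:
            w=P[l==j]; print(n,'red',c[j].round(),np.median(w,0).round(3),'hop y',np.percentile(hp(w)[:,1],[2,98]).round(4))
    if n=='wrist':
        m=(d>0)&(P[...,2]>.012)&(P[...,2]<.075)&(abs(P[...,0]-.385)<.06)&(P[...,1]<-.15)&(P[...,1]>-.43); q=P[m]
        h=q[q[:,1]>-.23]; print('head',np.percentile(h,[2,50,98],axis=0).round(3)); h=q[(q[:,1]<-.25)&(abs(q[:,0]-.383)<.02)&(q[:,2]<.045)]; print('handle',len(h),np.polyfit(h[:,1],h[:,2],1),np.polyfit(h[:,1],h[:,0],1),h[:,1].min())
    cv2.imwrite(f'pics/{n}9.png',p)
a=[cv2.imread(f'pics/{n}9.png') for n in('scene','top')]
cv2.imwrite('pics/f.png',cv2.resize(np.vstack([np.hstack([a[0][150:350,150:550],a[1][130:330,150:550]]),np.zeros((0,800,3),np.uint8),np.pad(cv2.imread('pics/wrist9.png'),((0,0),(80,80),(0,0)))]),(800,600)))
E
```

```text
27.1 [ 0.38155157 -0.51115464  0.28045978] [ 0.2  0.8 -0.9]
wrist red [268.  72.] [ 0.326 -0.385  0.067] hop y [-0.5513 -0.5212]Traceback (most recent call last):
  File "<stdin>", line 15, in <module>
    return _quantile_unchecked(
        a, q, axis, out, overwrite_input, method, keepdims, weights)
    return _ureduce(a,
                    func=_quantile_ureduce_func,
    ...<5 lines>...
                    overwrite_input=overwrite_input,
                    method=method)
    r = func(a, **kwargs)
    result = _quantile(arr,
                       quantiles=q,
    ...<2 lines>...
                       out=out,
                       weights=wgt)
    slices_having_nans = np.isnan(arr[-1, ...])
                                  ~~~^^^^^^^^^
IndexError: index -1 is out of bounds for axis 0 with size 0
```

```bash
python3 - <<'E'
from h import *
o=robot.get_obs()
def hp(p): return H.inv().apply(p-C)
im={}
for n in ('scene','top'):
    p,d=optics.camera(n); P=pts(n,d); im[n]=p
    hsv=cv2.cvtColor(p,cv2.COLOR_BGR2HSV)
    red=((hsv[...,0]<8)|(hsv[...,0]>172))&(hsv[...,1]>150)&(hsv[...,2]>70)&(d>0)
    k,l,s,c=cv2.connectedComponentsWithStats(red.astype(np.uint8))
    for j in range(1,k):
        if s[j,4]>20:
            w=P[l==j]; print(n,'red',c[j].round(),np.median(w,0).round(3),'hop y',np.percentile(hp(w)[:,1],[2,98]).round(4))
    q=P[(d>0)&(P[...,2]>.012)&(P[...,2]<.075)&(abs(P[...,0]-.385)<.06)&(P[...,1]<-.15)&(P[...,1]>-.43)]
    h=q[q[:,1]>-.23]; print('head',len(h),np.percentile(h,[2,50,98],axis=0).round(3) if len(h) else '')
    h=q[(q[:,1]<-.25)&(abs(q[:,0]-.385)<.02)&(q[:,2]<.045)]
    if len(h)>9: print('handle',len(h),np.polyfit(h[:,1],h[:,2],1),np.polyfit(h[:,1],h[:,0],1),h[:,1].min())
p=cv2.imread('pics/wrist9.png') 
f=np.hstack([im['scene'][150:350,150:450],im['top'][130:330,150:450]])
cv2.imwrite('pics/f.png',cv2.resize(f,(800,267*1),interpolation=2) if 0 else cv2.resize(np.vstack([im['scene'][160:310,160:460],im['top'][130:280,150:450]]),(600,600),interpolation=cv2.INTER_CUBIC))
E
```

```text
scene red [522.  32.] [ 0.609 -0.946  0.58 ] hop y [-1.0574 -0.9714]
scene red [553.  46.] [ 0.507 -0.948  0.554] hop y [-1.0601 -1.0534]
scene red [521.  72.] [ 0.613 -0.948  0.445] hop y [-1.0417 -1.0338]
scene red [226. 220.] [0.432 0.156 0.208] hop y [0.0034 0.0246]
scene red [411. 248.] [ 0.305 -0.361  0.052] hop y [-0.5449 -0.4987]
scene red [445. 243.] [ 0.305 -0.485  0.035] hop y [-0.6574 -0.6285]
scene red [237. 335.] [0.2   0.192 0.017] hop y [-0.0397  0.0489]
head 273 [[ 0.343 -0.227  0.034]
 [ 0.389 -0.203  0.054]
 [ 0.429 -0.18   0.06 ]]
handle 271 [0.03495854 0.03850372] [0.0197881  0.38457622] -0.40657848865057744
top red [265. 181.] [ 0.644 -0.041  0.027] hop y [-0.1567 -0.124 ]
top red [397. 217.] [ 0.315 -0.362  0.066] hop y [-0.5453 -0.5002]
top red [225. 248.] [0.439 0.154 0.21 ] hop y [0.0021 0.0229]
top red [253. 343.] [0.191 0.217 0.018] hop y [-0.0013  0.0502]
head 45 [[ 0.344 -0.229  0.014]
 [ 0.346 -0.217  0.046]
 [ 0.359 -0.201  0.06 ]]
handle 332 [0.04413288 0.0451426 ] [0.03366282 0.39340737] -0.4216314609850893[ WARN:0@2.236] global loadsave.cpp:275 findDecoder imread_('pics/wrist9.png'): can't open/read file: check file path/integrity
```

View pics/f.png

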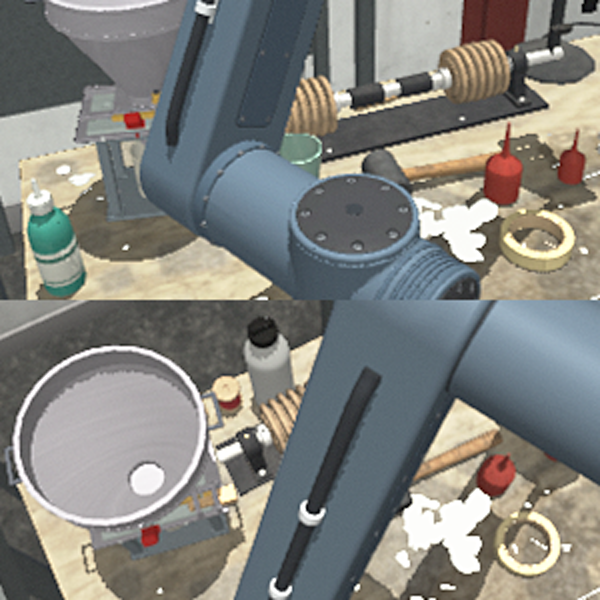

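The picture shows the mallet flat on the table, the can, glass and bottle standing, the shutter grip in the middle and the wedge seated. Handing in.

```bash
python3 -c "
from rig import workorder
print(workorder.hand_in())"
```

```text
the job is handed in; nothing more can be done
None
```

The job is done and handed in at about 27 s of the 72 s allowed; no verdict came back.

1. **Shutter:** I gripped the red tab and slid it about 27 mm right until it clicked. The last depth checks put its travel at 46–47.5 mm against the 48 mm stop. The lowest of those readings is close to the 45.5 mm limit, but it came from the farther cameras. The wrist camera read 47.4 mm just after the click.
2. **Wedge:** I drove it in with the mallet head by a steady press rather than taps. It stopped advancing, and a final push of about 35 N did not move it. By depth, its struck face was at y ≈ -116 mm and its head sat right against the strap.
3. **Mallet:** it lies flat where it started, released, with the arm clear of it. It slipped about 14 mm in the grip during the hard push, so I lowered it by feel until it touched the table.
4. **Bystanders:** the oil can measured in its old place. The glass and bottle were seen standing in the last picture but not re-measured. The pot was last clearly seen in place before the mallet work; in the last picture it was mostly behind the arm.

On the way, joint 4 ran into its limit on the first try at the tab. I backed off and approached again with less lean.

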